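# Clamp a freshly glued phone stand in the desk vice

### The job

Lay the freshly glued wooden phone stand across the lower jaw of the tilted desk vice, groove up, about in the middle of the jaws and pushed home against the two guide rods, and let go of it. Then turn the vice's bar handle clockwise until the upper jaw meets the stand, snug it up so that the stand is firmly held but not crushed, and leave it clamped with everything else on the desk left where it was.

Things in the scene. Friction and masses are not known exactly. Their poses are not given: they have to be found in the camera images.
- stand: Freshly glued oak phone stand, the thing to clamp: a block 170 long (its x) x 56 wide (its y) x 28 mm thick (its z), about 0.17 kg, two oak layers with a dark glue line at mid-thickness, and an open groove 12 wide and 11 deep along the whole top. Origin: centre of the underside. It starts flat on the desk, groove up; end for end it makes no difference.
- vice_head: Fixed lower jaw of the small grey suction-base desk vice, which stands fast. z: the screw axis, leaning 35 deg from vertical towards the robot; y: horizontal, along the jaws; x: away from the robot and up. Origin on the flat jaw face (z = 0, x -28 to 40, y -35 to 35 mm), 127 mm above the desk. The jaw block is 44 mm deep; below it are a swivel and a round base 120 mm wide.
- seat (a point): Where the stand's origin belongs: on the lower jaw's face at x = 20, y = 0, z = 0 mm of vice_head, same axes. The stand's long axis then lies along y, 50 mm overhanging each side, and its long side touches the two guide rods (12 mm thick, along z at x = -14, y = +-24 mm, the screw between them).
- vice: The whole vice; origin on the desk under the middle of its round base, x, y as vice_head seen from above. vice_head's origin is 42 mm from it to -x
- vice_jaw: Moving upper jaw, 68 x 70 mm and 16 mm thick with its 6 mm black rubber liner, above the lower one, carried by the screw; it carries the rods. Axes as vice_head; origin on its clamping face, at x = 0, y = 0 of the lower jaw. Its height z over vice_head is the opening: 46 mm less 1.273 mm for each radian of the bar, 37 to 46 mm at the start.
- vice_bar (a joint): Turn of the screw, rad, 0 to 26.5, growing clockwise seen from the handle; this closes the jaws by 8 mm a turn, and they meet the stand at about 14.1. It runs free with 0.23 N m. From first touch the clamp force grows by about 90 N per rad, as the rubber liner yields, and the torque by 0.11 N m per rad. Snug is 20 to 200 N; more crushes the glued stand. Let go, the screw holds up to 170 N
- bar_hub (a point): Middle of the handle: a straight steel bar 10 mm thick across the screw head, 100 mm between the centres of the 16 mm balls on its ends; its hub is 22 mm wide and rises 8.5 mm above it. On the screw axis at x = -14, y = 0 mm of vice_head, 32 mm above the upper jaw's clamping face and 16 mm above that jaw's back; it moves down with the jaw.
- bar_end (a point): Centre of one end ball of the handle bar, 50 mm from bar_hub. Its direction from the hub in vice_head axes is (sin q, cos q, 0), q the value of vice_bar.
- mug: White mug 76 wide, 95 mm high, with a handle, near one end of the stand; to be left alone, as are all that follow. Origin: centre of the underside, z up.
- carton: Small red carton 56 x 40 mm, 58 high, near the other end of the stand. Origin: centre of the underside.
- stapler: Stapler 135 x 36 mm, 50 high, lying along one long side of the stand. Origin: centre of the underside, x along it.
- flask: Steel vacuum flask 67 wide, 226 mm high, beside one end of the vice's jaws, about 140 mm from the vice's middle. Origin: centre of the underside.
- glue: White glue bottle 44 wide, 112 mm high, beside the other end of the jaws. Origin: centre of the underside.
- phone: Phone leaning on a small aluminium rest, 160 wide, 95 mm high, at the back. Origin: centre of the underside.
- notebook: Blue notebook 148 x 105 mm, 22 thick, lying between vice and stand. Origin: centre of the underside.
There are look-alikes about, which are no part of the job. What is meant by the stand is not blue or yellow, and is the larger of those in its own colour.

How it is judged:
By the outcome, as a careful person would: the job done as asked, in the order asked, and still so for the second after the job is handed in, with the robot touching nothing.
It also fails if it takes over 72 s, if anything falls off the work surface, if the arm or the gripper's body presses on something with over 40 N, if the wrist force passes 120 N, or if a joint passes its speed limit or range.

### The arm

A 6-joint arm with a two-finger parallel gripper is mounted at the origin on the work surface. World frame = base frame: x ahead of the robot, y to its left, z up, the work surface at z = 0. Lengths are in m, angles in rad, forces in N, time in s.
With the tool pointing down it reaches from about 0.4 to 0.825 m from the base axis. Payload 7 kg.
Tool frame: the origin (TCP) lies midway between the tips of the shut fingers; the grasp point (between the pads) lies 19 mm behind it; z points along the fingers, y is the line along which they close (so a half turn about z gives the same grasp; the last joint's range is limited). The gripper opens to 88 mm and grips with 3 to 60 N. Pads are 19 mm wide; open, the fingers measure 130 mm over their backs; the gripper's body (78 mm by 193 mm) begins 47 mm behind the grasp point.
Start: joints at [1.614, 0.359, 0.012, 0, -1.224, -0.288], TCP at [0.164, 0.655, 0.227] pointing down, gripper open.
Joint ranges: [-3.07, 3.07], [-1.43, 2.12], [-1.02, 1.25], [-3.03, 1.67], [-3.05, -0], [-3.03, 3.03]. Speed limits (rad/s): [2.39, 2.39, 3.01, 3.14, 3.14, 3.14].

### API

Orientations are given as [roll, pitch, yaw] about the fixed x, y, z axes, in that order (R = Rz(yaw) Ry(pitch) Rx(roll)).
In Python, from station import get_state, grab_frame, calibration, job_done, boxes_of, regions_of, spot_point gives the robot as it stands. The module is installed in compiled form; this text tells all that it offers.
- The arm moves only by the tool arm_command, never from a script. Its argument "commands" is a list of rows, each an object of numbers: "tx", "ty", "tz": the shift along the tool's x, y, z each as a share of 25 cm, from -1 to 1; "twist": the turn about the tool's z as a share of 180 degrees, from -1 to 1. A call has exactly 8 rows; each row is the pose to reach, as a shift and turn from the pose commanded when the call began, along the tool's axes at that moment, turning the shorter way round; what a row does not reach only later rows make up. A row lasts 1/12 s, in which the tool goes at most 41.7 mm and 7.16 degrees, less where a joint would pass 70% of its speed; a pose out of reach is approached as far as the arm can. A call with a number of a shift or a turn outside -1 to 1 is refused whole. A call with a gripper value outside its range is refused whole. "claw" is the opening, from 0 (shut) to 1 (fully open), set as the call begins (left out, the last holds). The fingers move at their own pace and stop on an object; "grip_force" is the grip in N (left out, the last holds). Time passes only in rows, so rows that repeat a pose let the fingers close, or fill a call up. It gives the time, the measured TCP pose, the force, the opening and the grip force at its end, in the units of the state.
- get_state(): the state, without advancing time (a new reading comes with each control period).
- grab_frame(name): name is "side" or "top"; returns the picture (480x640x3 uint8, red, green, blue); there is no depth.
- calibration(name): a dict with "camera_matrix" (3x3 intrinsics, pixels), "extrinsics" (4x4, takes a point from camera to world coordinates). Camera axes: x right, y down, z forward; pixel columns grow to the right and rows downward; lengths in m; the calibration is good to about 2 mm. A picture is of the moment at which its call begins. calibration takes no time and is no camera call.
- job_done(): hands the job in; it is judged then, once.
Trained networks look in the newest picture that a camera, given by its name, has taken for a name from the list of things; names that differ only in an ending like _2 or _b are one class to them, and where a whole thing is asked for, a point or a joint stands for the part that bears it (a point fixed in the world has none). Each returns a list of dicts, best first, with "score" (0 to 1); they miss things now and then, are a little off and sometimes report something else, mostly with a low value. They report only what shows in the picture. A call takes as long as a camera call. They do not tell look-alikes from the thing itself.
- boxes_of(query, camera): "rect" ([left, top, right, bottom] in pixels, round what is visible of it).
- regions_of(query, camera): "region" (480x640 bool, what is visible of it) and "rect" ([left, top, right, bottom] in pixels, round what is visible of it).
- spot_point(query, camera): "uv" ([column, row] in pixels: a listed point, or the origin of a listed thing).
The state is a dict: "t": time; "q": joint angles; "qd": joint speeds; "joint_efforts": joint torques, N m; "eef_pos": TCP position; "ee_rot": TCP orientation; "force": force on the tool from outside, world axes, zero at the start; "moment": the same for the moment, N m; "width": finger opening in m; "gripper_force": force on a finger pad.
Only numpy, scipy, OpenCV 4.12 (cv2) and the standard library are available. Lean on these libraries where they do the work, as an engineer would, in place of code of your own. Each camera call takes 0.05 s, during which the arm holds its last target. There are 200 camera calls.

## Working session

There is one attempt and no reset: what is moved stays moved. The work goes in short steps, Python scripts to look and compute and a tool call to move; the robot and the scene stay as the last step left them, time stands still between calls to the robot, and variables do not carry over. Pictures are saved under pics/ and viewed, at most 10 in all, crops included, and the job is handed in when it is done.

Besides the shell and the picture viewer there is one more tool, called after "Emit:" by a JSON object that holds its "op" and its "data", one argument or row to a line. arm_command: Moves the arm, as the interface text tells. Shift numbers are shares of 25 cm and turn numbers shares of 180 degrees, none past 1 either way. Its arguments: {"type":"object","properties":{"commands":{"type":"array"},"claw":{"type":"number"},"grip_force":{"type":"number"}},"required":["commands"]}

```bash
mkdir -p pics; cat > h.py <<'E'
from station import *
import numpy as np, cv2
from scipy.spatial.transform import Rotation as R
E
python3 - <<'E'
from h import *
a=grab_frame("side");b=grab_frame("top")
cv2.imwrite("pics/side0.png",a[...,::-1]);cv2.imwrite("pics/top0.png",b[...,::-1])
s=get_state();print({k:np.round(v,3).tolist() for k,v in s.items()})
for c in("side","top"):
  k=calibration(c);print(c,np.round(k["camera_matrix"],1).tolist(),np.round(k["extrinsics"],3).tolist())
E
```

```text
{'t': 0.1, 'q': [1.614, 0.359, 0.011, -0.0, -1.224, -0.288], 'qd': [0.0, -0.0, 0.002, 0.002, -0.002, 0.0], 'joint_efforts': [-0.001, -58.416, 29.375, 7.016, 0.01, -0.0], 'eef_pos': [0.164, 0.654, 0.226], 'ee_rot': [3.14, -0.0, -0.245], 'force': [-0.842, -0.436, -0.339], 'moment': [0.023, -0.027, -0.023], 'gripper_force': 0.0, 'width': 0.088}
side [[477.5, 0.0, 318.2], [0.0, 477.5, 246.2], [0.0, 0.0, 1.0]] [[-0.994, -0.066, 0.092, 0.437], [-0.113, 0.549, -0.828, 0.981], [0.005, -0.833, -0.553, 0.74], [0.0, 0.0, 0.0, 1.0]]
top [[484.8, 0.0, 320.6], [0.0, 484.8, 249.4], [0.0, 0.0, 1.0]] [[0.021, -0.979, 0.201, 0.256], [-1.0, -0.02, 0.008, 0.053], [-0.004, -0.201, -0.98, 1.414], [0.0, 0.0, 0.0, 1.0]]
```

View pics/side0.png

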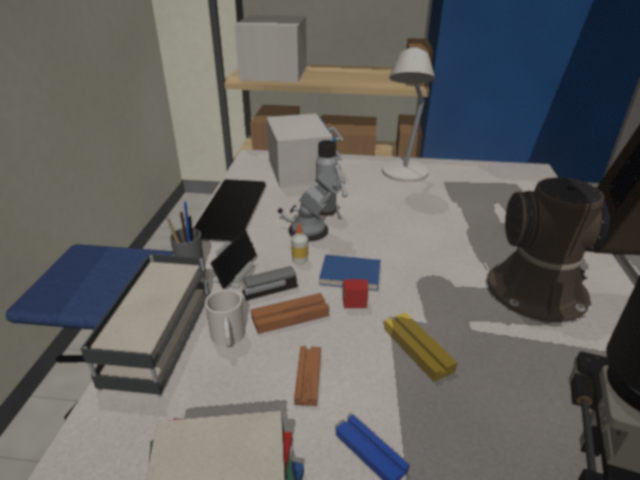

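View pics/top0.png

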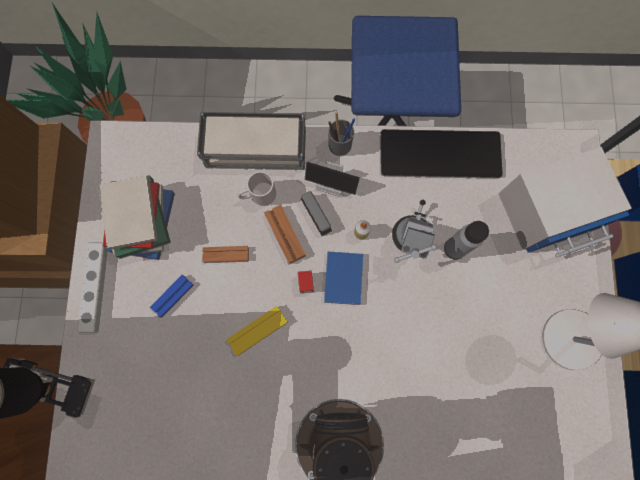

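The stand is the larger brown block, at about (285,233) in the top view and (290,313) in the side view. The look-alikes are the small brown block at top (226,254), the blue one at (172,296) and the yellow one at (257,331). In the top view the vice is at about (415,235), with the flask at (467,240), the glue at (362,230) and the notebook at (345,278).

```bash
cat >> h.py <<'E'
CAL={c:calibration(c) for c in("side","top")}
def proj(c,P):
    K=CAL[c]["camera_matrix"];E=np.linalg.inv(CAL[c]["extrinsics"]);P=np.atleast_2d(P)
    q=(P@E[:3,:3].T+E[:3,3])@K.T;return q[:,:2]/q[:,2:]
def ray(c,uv):
    K=CAL[c]["camera_matrix"];E=CAL[c]["extrinsics"]
    d=E[:3,:3]@np.linalg.solve(K,[uv[0],uv[1],1]);return E[:3,3],d/np.linalg.norm(d)
def plane(c,uv,z):
    o,d=ray(c,uv);return o+d*(z-o[2])/d[2]
def tri(u1,u2):
    A=np.zeros((3,3));b=np.zeros(3)
    for c,u in(("side",u1),("top",u2)):
        o,d=ray(c,u);M=np.eye(3)-np.outer(d,d);A+=M;b+=M@o
    p=np.linalg.solve(A,b);res=[np.linalg.norm(proj(c,p)[0]-u).round(1) for c,u in(("side",u1),("top",u2))];return p,res
E
python3 - <<'E'
from h import *
for c in("side","top"): grab_frame(c)
for n in["stand","vice_head","vice_jaw","seat","vice","bar_hub","bar_end","mug","carton","stapler","flask","glue","phone","notebook"]:
  a=spot_point(n,"side");b=spot_point(n,"top")
  print(n,[(np.round(x["uv"]).tolist(),round(x["score"],2)) for x in a[:3]],[(np.round(x["uv"]).tolist(),round(x["score"],2)) for x in b[:3]],end=" ")
  if a and b:
    p,r=tri(a[0]["uv"],b[0]["uv"]);print(p.round(3),r)
for c in("side","top"):
  f=grab_frame(c)
  for g in regions_of("stand",c):
    m=g["region"].astype(np.uint8);u=np.argwhere(m)[:,::-1]
    P=np.array([plane(c,x,0.024)[:2] for x in u]).astype(np.float32)
    (ce,sz,an)=cv2.minAreaRect(P);print(c,g["rect"],g["score"],np.round(ce,3),np.round(sz,3),an, f[m>0].mean(0).round())
E
```

```text
stand [([290.0, 319.0], 0.95), ([306.0, 380.0], 0.82), ([368.0, 456.0], 0.81)] [([283.0, 234.0], 0.82), ([174.0, 296.0], 0.8), ([259.0, 329.0], 0.73)] [ 0.592  0.176 -0.001] [np.float64(0.4), np.float64(0.3)]
vice_head [([228.0, 277.0], 0.68), ([324.0, 197.0], 0.58)] [([418.0, 241.0], 0.63)] [ 0.752 -0.254 -0.237] [np.float64(36.4), np.float64(33.8)]
vice_jaw [([329.0, 185.0], 0.74), ([275.0, 290.0], 0.42)] [([418.0, 242.0], 0.56)] [ 0.538 -0.195  0.156] [np.float64(0.0), np.float64(0.0)]
seat [([315.0, 190.0], 0.6), ([331.0, 208.0], 0.48), ([297.0, 261.0], 0.42)] [([416.0, 230.0], 0.63)] [ 0.577 -0.194  0.141] [np.float64(0.4), np.float64(0.4)]
vice [([349.0, 274.0], 0.57), ([307.0, 233.0], 0.55), ([289.0, 319.0], 0.35)] [([414.0, 232.0], 0.8)] [ 0.551 -0.219 -0.126] [np.float64(26.6), np.float64(25.6)]
bar_hub [([342.0, 179.0], 0.62), ([331.0, 187.0], 0.6)] [([415.0, 253.0], 0.62)] [ 0.504 -0.183  0.184] [np.float64(0.1), np.float64(0.1)]
bar_end [([334.0, 163.0], 0.78), ([331.0, 186.0], 0.49)] [([436.0, 248.0], 0.69)] [ 0.52  -0.232  0.205] [np.float64(2.9), np.float64(3.1)]
mug [
[... 1018 characters left out ...]
6, 455.9, 378.7] 0.72 [0.307 0.249] [0.075 0.186] 34.647823333740234 [104.  89.  44.]
side [333.2, 415.1, 408.9, 478.0] 0.72 [0.402 0.5  ] [0.052 0.135] 48.437015533447266 [ 44.  64. 117.]
side [298.9, 164.6, 348.9, 215.5] 0.66 [ 0.556 -0.445] [0.367 0.139] 77.62356567382812 [103. 103. 103.]
side [291.8, 347.6, 323.6, 405.7] 0.56 [0.525 0.355] [0.048 0.148] 3.5321857929229736 [124.  90.  67.]
top [262.8, 204.9, 304.5, 264.9] 0.96 [0.587 0.171] [0.174 0.056] 28.433012008666992 [137.  93.  65.]
top [149.4, 275.0, 192.2, 318.8] 0.94 [0.397 0.49 ] [0.046 0.128] 48.14883041381836 [ 54.  76. 137.]
top [201.6, 246.6, 248.8, 264.8] 0.89 [0.522 0.343] [0.048 0.135] 3.6834442615509033 [139.  96.  70.]
```

```bash
python3 - <<'E'
from h import *
a=cv2.imread("pics/side0.png")[120:260,250:370];b=cv2.imread("pics/top0.png")[180:280,240:500]
cv2.imwrite("pics/c1.png",cv2.resize(a,None,fx=4,fy=4,interpolation=cv2.INTER_CUBIC))
cv2.imwrite("pics/c2.png",cv2.resize(b,None,fx=3,fy=3,interpolation=cv2.INTER_CUBIC))
E
```

```text
(no output)
```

View pics/c2.png

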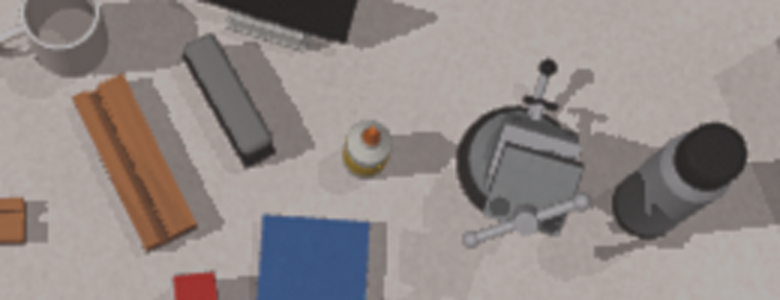

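View pics/c1.png

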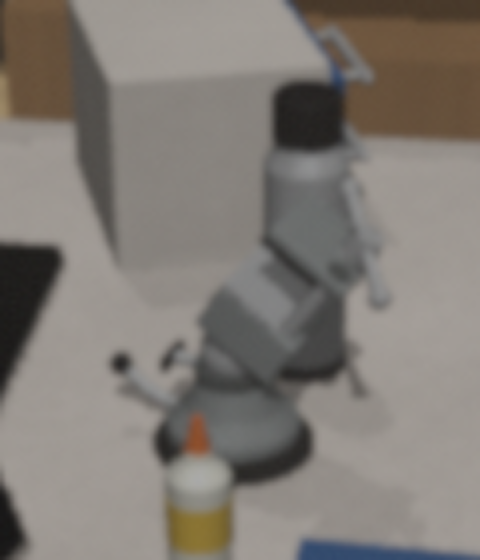

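Crops: c2 confirms the stand is the larger brown block, groove up, with its ends at crop (100,88) and (172,240). The bar's balls are at crop (470,240) and (582,200), and the hub at (526,222), with the glue to the left of the jaws and the flask to the right. c1 shows the side view: the lower ball at (378,298) and the hub near (362,242). Next I fit the vice pose.

```bash
cat >> h.py <<'E'
t=np.radians(35)
def head(p):  # p=(vice x, y, yaw)
    c,s=np.cos(p[2]),np.sin(p[2]);Rz=np.array([[c,-s,0],[s,c,0],[0,0,1]])
    Rh=Rz@np.array([[np.cos(t),0,-np.sin(t)],[0,1,0],[np.sin(t),0,np.cos(t)]])
    return Rh,np.array([p[0],p[1],0])+Rz@[-.042,0,.127]
def pt(p,x): Rh,o=head(p);return o+Rh@np.asarray(x,float)
def hubc(p,q): return pt(p,[-.014,0,.046-.001273*q+.032])
def ball(p,q,s=1): return pt(p,[-.014+s*.05*np.sin(q),s*.05*np.cos(q),.078-.001273*q])
def wire(p,q,im,c,off=(0,0),k=1):
    o=.046-.001273*q
    def L(a,b,col): 
        A=[tuple(int(v) for v in ((proj(c,pt(p,w))[0]-off)*k)) for w in(a,b)];cv2.line(im,*A,col,1,cv2.LINE_AA)
    for z0,z1,col in((-.044,0,(0,255,0)),(o,o+.016,(0,0,255))):
        X=[(-.028,-.035),(.04,-.035),(.04,.035),(-.028,.035)]
        for i in range(4):
            a,b=X[i],X[(i+1)%4];L((*a,z0),(*b,z0),col);L((*a,z1),(*b,z1),col);L((*a,z0),(*a,z1),col)
    L((-.014+.05*np.sin(q),.05*np.cos(q),o+.032),(-.014-.05*np.sin(q),-.05*np.cos(q),o+.032),(255,255,0))
    pr=[proj(c,[p[0]+.06*np.cos(a),p[1]+.06*np.sin(a),0])[0] for a in np.linspace(0,6.3,40)]
    cv2.polylines(im,[np.int32((np.array(pr)-off)*k)],True,(255,0,255),1,cv2.LINE_AA)
E
python3 - <<'E'
from h import *
from scipy.optimize import least_squares
def f(v):
    p,q=v[:3],v[3]
    L,Rr=(ball(p,q),ball(p,q,-1))
    if L[1]<Rr[1]:L,Rr=Rr,L
    H=hubc(p,q)
    return np.concatenate([proj("top",L)[0]-[396.7,260],proj("top",Rr)[0]-[434,246.7],proj("top",H)[0]-[415.4,253.5],
      proj("side",L)[0]-[344.5,194.5],(proj("side",H)[0]-[341,180])])
best=None
for q0 in np.arange(.2,7.2,.5):
  r=least_squares(f,[.6,-.22,-.3,q0],bounds=([.4,-.4,-1.2,0],[.8,0,.6,7.07]));print(round(q0,1),r.x.round(3),round(r.cost,1),r.fun.round(1).tolist() if r.cost<20 else"")
  if best is None or r.cost<best.cost:best=r
v=best.x;print(v)
A=cv2.imread("pics/side0.png");B=cv2.imread("pics/top0.png")
a=cv2.resize(A[130:260,270:370],None,fx=4,fy=4,interpolation=cv2.INTER_CUBIC);wire(v[:3],v[3],a,"side",(270,130),4)
b=cv2.resize(B[190:280,370:470],None,fx=4,fy=4,interpolation=cv2.INTER_CUBIC);wire(v[:3],v[3],b,"top",(370,190),4)
h=np.zeros((520,800,3),np.uint8);h[:520,:400]=a;h[:360,400:]=b;cv2.imwrite("pics/w1.png",h)
E
```

```text
0.2 [ 0.597 -0.15   0.312  0.   ] 27.1 
0.7 [ 0.597 -0.15   0.312  0.   ] 27.1 
1.2 [ 0.597 -0.15   0.312  0.   ] 27.1 
1.7 [ 0.594 -0.219 -0.378  2.368] 0.8 [0.4, -0.7, -0.3, 0.1, -0.2, -0.4, 0.6, -0.1, 0.4, -0.1]
2.2 [ 0.594 -0.219 -0.378  2.368] 0.8 [0.4, -0.7, -0.3, 0.1, -0.2, -0.4, 0.6, -0.1, 0.4, -0.1]
2.7 [ 0.594 -0.219 -0.378  2.368] 0.8 [0.4, -0.7, -0.3, 0.1, -0.2, -0.4, 0.6, -0.1, 0.4, -0.1]
3.2 [ 0.594 -0.219 -0.378  2.368] 0.8 [0.4, -0.7, -0.3, 0.1, -0.2, -0.4, 0.6, -0.1, 0.4, -0.1]
3.7 [ 0.594 -0.219 -0.378  2.368] 0.8 [0.4, -0.7, -0.3, 0.1, -0.2, -0.4, 0.6, -0.1, 0.4, -0.1]
4.2 [ 0.594 -0.219 -0.378  2.368] 0.8 [0.4, -0.7, -0.3, 0.1, -0.2, -0.4, 0.6, -0.1, 0.4, -0.1]
4.7 [ 0.596 -0.207 -0.247  5.638] 1.0 [0.5, -0.7, -0.0, 0.1, -0.0, -0.3, 0.6, 0.1, 0.2, 0.9]
5.2 [ 0.596 -0.207 -0.247  5.638] 1.0 [0.5, -0.7, -0.0, 0.1, -0.0, -0.3, 0.6, 0.1, 0.2, 0.9]
5.7 [ 0.596 -0.207 -0.247  5.638] 1.0 [0.5, -0.7, -0.0, 0.1, -0.0, -0.3, 0.6, 0.1, 0.2, 0.9]
6.2 [ 0.596 -0.207 -0.247  5.638] 1.0 [0.5, -0.7, -0.0, 0.1, -0.0, -0.3, 0.6, 0.1, 0.2, 0.9]
6.7 [ 0.596 -0.207 -0.247  5.638] 1.0 [0.5, -0.7, -0.0, 0.1, -0.0, -0.3, 0.6, 0.1, 0.2, 0.9]
[ 0.59359472 -0.21855927 -0.3779068   2.36824022]
```

View pics/w1.png

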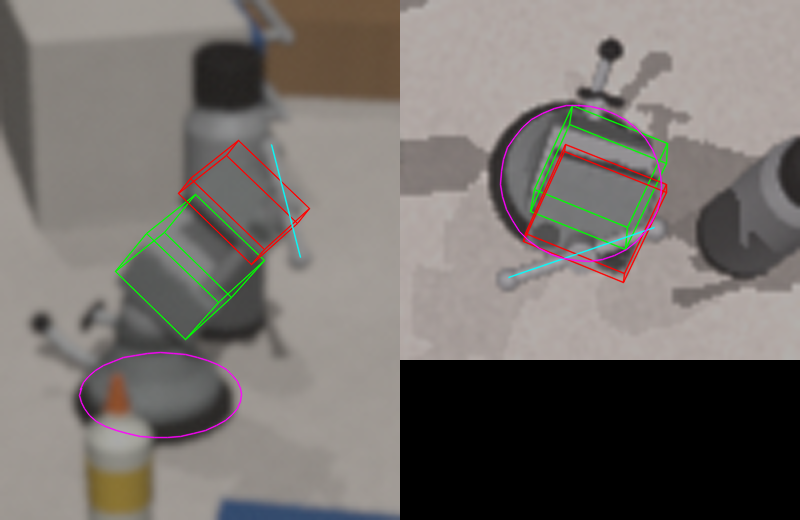

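```bash
python3 - <<'E'
from h import *
v=[.596,-.207,-.247,5.638]
A=cv2.imread("pics/side0.png");B=cv2.imread("pics/top0.png")
a=cv2.resize(A[130:260,270:370],None,fx=4,fy=4,interpolation=cv2.INTER_CUBIC);wire(v[:3],v[3],a,"side",(270,130),4)
b=cv2.resize(B[190:280,370:470],None,fx=4,fy=4,interpolation=cv2.INTER_CUBIC);wire(v[:3],v[3],b,"top",(370,190),4)
h=np.zeros((520,800,3),np.uint8);h[:520,:400]=a;h[:360,400:]=b;cv2.imwrite("pics/w2.png",h)
# things in stand frame
S=np.array([.587,.171]);an=np.radians(28.4);u=np.array([np.cos(an),np.sin(an)]);w=np.array([-u[1],u[0]])
f=grab_frame("top")
for n,z in(("carton",.04),("stapler",.05),("mug",.0),("glue",.05)):
  g=regions_of(n,"top")
  if g:
    P=np.array([plane("top",x,z)[:2] for x in np.argwhere(g[0]["region"])[:,::-1]])-S
    a=P@u;b=P@w;print(n,"along",a.min().round(3),a.max().round(3),"across",b.min().round(3),b.max().round(3),g[0]["score"])
E
```

```text
carton along -0.193 -0.124 across -0.018 0.037 0.89
stapler along -0.062 0.077 across -0.128 -0.085 0.78
mug along 0.113 0.222 across -0.042 0.072 0.74
glue along -0.125 -0.073 across -0.23 -0.175 0.5
```

View pics/w2.png

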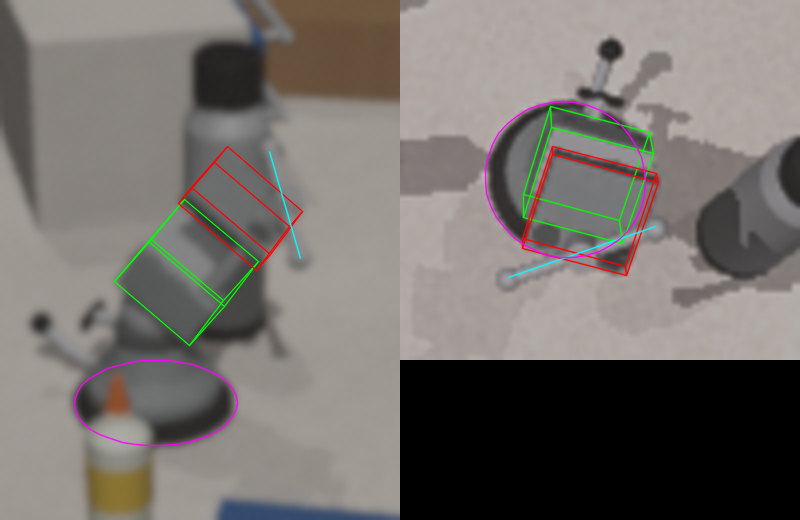

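The second solution fits well: q≈5.64, opening ≈39 mm. I refine it with jaw corners and then plan the grasp.

```bash
cat >> h.py <<'E'
def rel(target,cur=None):
    """target/cur: x,y,z,yaw(deg) -> tx,ty,tz,twist shares"""
    if cur is None:
        s=get_state();cur=[*s["eef_pos"],np.degrees(s["ee_rot"][2])]
    y=np.radians(cur[3]);d=np.array(target[:3])-cur[:3]
    dy=(target[3]-cur[3]+180)%360-180
    return np.round([(d[0]*np.cos(y)+d[1]*np.sin(y))/.25,(d[0]*np.sin(y)-d[1]*np.cos(y))/.25,-d[2]/.25,-dy/180],4).tolist()
E
python3 - <<'E'
from h import *
from scipy.optimize import least_squares
def f(v):
    p,q=v[:3],v[3]
    L,Rr=ball(p,q),ball(p,q,-1)
    H=hubc(p,q);o=.046-.001273*q
    return np.concatenate([proj("top",L)[0]-[396.7,260],proj("top",Rr)[0]-[434,246.7],proj("top",H)[0]-[415.4,253.5],
      proj("side",L)[0]-[344.5,194.5],(proj("side",H)[0]-[341,180]),
      proj("top",pt(p,[.04,.035,o+.008]))[0]-[410.5,227.8],proj("top",pt(p,[.04,-.035,o+.008]))[0]-[435.3,236]])
r=least_squares(f,[.596,-.207,-.25,5.6]);print(r.x.round(3),r.cost,r.fun.round(1))
p=r.x[:3];print("seat",pt(p,[.02,0,0]),"edge",pt(p,[.04,0,0]))
an=np.radians(28.4);g=[.587-.063*np.cos(an),.172-.063*np.sin(an)]
c0=[.164,.655,.227,np.degrees(-.245)]
print("g",g,rel([*g,.14,28.4],c0))
E
```

```text
[ 0.594 -0.214 -0.317  5.57 ] 1.4560323944560705 [ 0.6 -0.6 -0.   0.3  0.  -0.3  0.5  0.5  0.3  0.9 -0.6 -0.4  0.5  0.1]
seat [ 0.56939078 -0.20563979  0.13847153] edge [ 0.58495696 -0.2107484   0.14994306]
g [np.float64(0.5315821399094032), np.float64(0.14203567482857266)] [1.9241, 1.6339, 0.348, -0.2358]
```

Emit:
{"op": "arm_command", "data": {
  "commands": [
    {"tx": 0.96,"ty": 0.82,"tz": 0.0,"twist": 0},
    {"tx": 0.96,"ty": 0.82,"tz": 0.0,"twist": 0},
    {"tx": 0.96,"ty": 0.82,"tz": 0.0,"twist": 0},
    {"tx": 0.96,"ty": 0.82,"tz": 0.0,"twist": 0},
    {"tx": 0.96,"ty": 0.82,"tz": 0.0,"twist": 0},
    {"tx": 0.96,"ty": 0.82,"tz": 0.0,"twist": 0},
    {"tx": 0.96,"ty": 0.82,"tz": 0.0,"twist": 0},
    {"tx": 0.96,"ty": 0.82,"tz": 0.0,"twist": 0}
  ],
  "claw": 1
}}

```text
t: 2.72
eef_pos: [0.348, 0.3946, 0.227]
ee_rot: [-3.141, -0.0, -0.246]
force: [0.6, -0.1, 1.0]
width: 0.0877
gripper_force: 0.0
```

Emit:
{"op": "arm_command", "data": {
  "commands": [
    {"tx": 0.96,"ty": 0.81,"tz": 0.35,"twist": -0.2358},
    {"tx": 0.96,"ty": 0.81,"tz": 0.35,"twist": -0.2358},
    {"tx": 0.96,"ty": 0.81,"tz": 0.35,"twist": -0.2358},
    {"tx": 0.96,"ty": 0.81,"tz": 0.35,"twist": -0.2358},
    {"tx": 0.96,"ty": 0.81,"tz": 0.35,"twist": -0.2358},
    {"tx": 0.96,"ty": 0.81,"tz": 0.35,"twist": -0.2358},
    {"tx": 0.96,"ty": 0.81,"tz": 0.35,"twist": -0.2358},
    {"tx": 0.96,"ty": 0.81,"tz": 0.35,"twist": -0.2358}
  ]
}}

```text
t: 3.38
eef_pos: [0.523, 0.1536, 0.1431]
ee_rot: [-3.142, -0.001, 0.501]
force: [1.2, 0.7, 0.4]
width: 0.088
gripper_force: 0.0
```

```bash
python3 - <<'E'
from h import *
s=get_state();print(s["t"],s["eef_pos"].round(4) if hasattr(s["eef_pos"],"round") else s["eef_pos"],np.degrees(s["ee_rot"][2]),np.round(s["q"],2),s["width"])
print(rel([.5316,.142,.14,28.4]),rel([.5316,.142,.006,28.4]))
f=grab_frame("side");g=grab_frame("top")
cv2.imwrite("pics/a1.png",np.hstack([cv2.resize(f[200:360,200:380],(450,400)),cv2.resize(g[170:310,240:363],(350,400))])[...,::-1])
E
```

```text
3.3833 [0.523  0.1536 0.1431] 28.690819456012516 [ 0.65  0.22 -0.39  0.   -0.96  1.43] 0.08804176595135388
[0.0077, 0.0573, 0.0125, 0.0016] [0.0077, 0.0573, 0.5485, 0.0016]
```

View pics/a1.png

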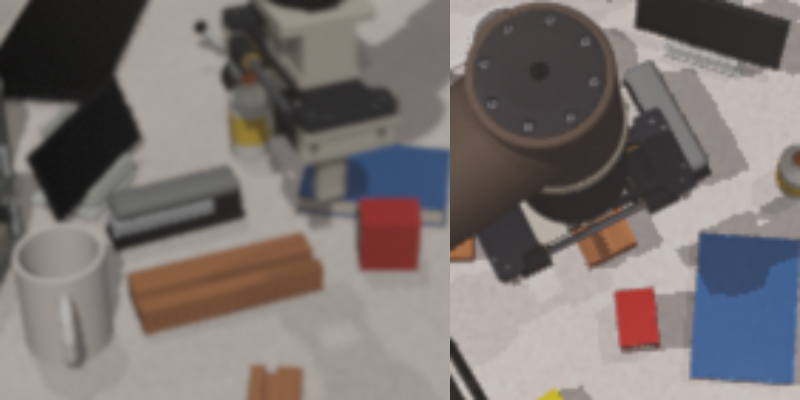

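The picture shows the gripper above the carton end of the stand, with stapler, mug and carton untouched. I re-read the settled pose before descending.

```bash
python3 - <<'E'
from h import *
s=get_state();print(s["t"],s["eef_pos"],np.degrees(s["ee_rot"][2]))
print(rel([.5316,.142,.14,28.4]),rel([.5316,.142,.005,28.4]))
E
```

```text
3.4833 [0.52313773 0.15041079 0.14107539] 28.123742535849896
[0.014, 0.0456, 0.0043, -0.0015] [0.014, 0.0456, 0.5443, -0.0015]
```

Emit:
{"op": "arm_command", "data": {
  "commands": [
    {"tx": 0.014,"ty": 0.045,"tz": 0.0,"twist": 0},
    {"tx": 0.014,"ty": 0.045,"tz": 0.1,"twist": 0},
    {"tx": 0.014,"ty": 0.045,"tz": 0.2,"twist": 0},
    {"tx": 0.014,"ty": 0.045,"tz": 0.3,"twist": 0},
    {"tx": 0.014,"ty": 0.045,"tz": 0.38,"twist": 0},
    {"tx": 0.014,"ty": 0.045,"tz": 0.44,"twist": 0},
    {"tx": 0.014,"ty": 0.045,"tz": 0.44,"twist": 0},
    {"tx": 0.014,"ty": 0.045,"tz": 0.44,"twist": 0}
  ]
}}

```text
t: 4.15
eef_pos: [0.5304, 0.1472, 0.0331]
ee_rot: [3.141, 0.001, 0.497]
force: [-0.1, 1.1, -0.1]
width: 0.0876
gripper_force: 0.0
```

```bash
python3 - <<'E'
from h import *
print(rel([.5316,.142,.005,28.4]),get_state()["eef_pos"])
E
```

```text
[-0.0059, 0.0206, 0.1124, 0.0005] [0.53042991 0.14722616 0.03310285]
```

Emit:
{"op": "arm_command", "data": {
  "commands": [
    {"tx": 0.0,"ty": 0.02,"tz": 0.05,"twist": 0},
    {"tx": 0.0,"ty": 0.02,"tz": 0.08,"twist": 0},
    {"tx": 0.0,"ty": 0.02,"tz": 0.105,"twist": 0},
    {"tx": 0.0,"ty": 0.02,"tz": 0.112,"twist": 0},
    {"tx": 0.0,"ty": 0.02,"tz": 0.112,"twist": 0},
    {"tx": 0.0,"ty": 0.02,"tz": 0.112,"twist": 0},
    {"tx": 0.0,"ty": 0.02,"tz": 0.112,"twist": 0},
    {"tx": 0.0,"ty": 0.02,"tz": 0.112,"twist": 0}
  ]
}}

```text
t: 4.82
eef_pos: [0.5331, 0.1426, 0.0056]
ee_rot: [-3.142, -0.001, 0.496]
force: [0.3, -1.2, -0.3]
width: 0.088
gripper_force: 0.0
```

Emit:
{"op": "arm_command", "data": {
  "commands": [
    {"tx": 0,"ty": 0,"tz": 0,"twist": 0},
    {"tx": 0,"ty": 0,"tz": 0,"twist": 0},
    {"tx": 0,"ty": 0,"tz": 0,"twist": 0},
    {"tx": 0,"ty": 0,"tz": 0,"twist": 0},
    {"tx": 0,"ty": 0,"tz": 0,"twist": 0},
    {"tx": 0,"ty": 0,"tz": 0,"twist": 0},
    {"tx": 0,"ty": 0,"tz": 0,"twist": 0},
    {"tx": 0,"ty": 0,"tz": 0,"twist": 0}
  ],
  "claw": 0.5,
  "grip_force": 30
}}

```text
t: 5.48
eef_pos: [0.5328, 0.1424, 0.0051]
ee_rot: [3.142, 0.0, 0.496]
force: [0.1, -0.2, -0.5]
width: 0.0562
gripper_force: 29.8
```

Gripped at 56.2 mm, which matches the stand width. I lift it and work out the carry.

Emit:
{"op": "arm_command", "data": {
  "commands": [
    {"tx": 0,"ty": 0,"tz": -0.06,"twist": 0},
    {"tx": 0,"ty": 0,"tz": -0.2,"twist": 0},
    {"tx": 0,"ty": 0,"tz": -0.36,"twist": 0},
    {"tx": 0,"ty": 0,"tz": -0.52,"twist": 0},
    {"tx": 0,"ty": 0,"tz": -0.68,"twist": 0},
    {"tx": 0,"ty": 0,"tz": -0.84,"twist": 0},
    {"tx": 0,"ty": 0,"tz": -1,"twist": 0},
    {"tx": 0,"ty": 0,"tz": -1,"twist": 0}
  ],
  "grip_force": 50
}}

```text
t: 6.15
eef_pos: [0.5363, 0.1435, 0.2639]
ee_rot: [3.14, -0.013, 0.497]
force: [0.7, 0.2, -2.1]
width: 0.0561
gripper_force: 49.8
```

```bash
cat >> h.py <<'E'
p=np.array([.594,-.211,-.29])
XH=np.array([np.cos(p[2]),np.sin(p[2])]);YH=np.array([-XH[1],XH[0]])
YAW=np.degrees(p[2])-90
def place(a,under,yg=.063):
    E=pt(p,[.04,0,0]);c=E[:2]+XH*(.028-a)+YH*yg
    return [*c,under+.005,YAW]
E
python3 - <<'E'
from h import *
s=get_state();print(s["width"],s["eef_pos"])
T=place(.005,.25);print(T,rel(T),pt(p,[.04,0,0]))
E
```

```text
0.05607272972413143 [0.53626536 0.14349192 0.26387214]
[np.float64(0.6252062537290086), np.float64(-0.15456707755625265), 0.255, np.float64(-106.61577605879387)] [-0.2557, 1.2176, 0.0355, 0.7505] [ 0.58515165 -0.20835954  0.14994306]
```

Emit:
{"op": "arm_command", "data": {
  "commands": [
    {"tx": -0.02,"ty": 0.08,"tz": 0,"twist": 0.035},
    {"tx": -0.04,"ty": 0.16,"tz": 0,"twist": 0.07},
    {"tx": -0.06,"ty": 0.24,"tz": 0,"twist": 0.105},
    {"tx": -0.08,"ty": 0.32,"tz": 0,"twist": 0.14},
    {"tx": -0.1,"ty": 0.4,"tz": 0,"twist": 0.175},
    {"tx": -0.12,"ty": 0.48,"tz": 0,"twist": 0.21},
    {"tx": -0.13,"ty": 0.55,"tz": 0,"twist": 0.245},
    {"tx": -0.14,"ty": 0.6,"tz": 0,"twist": 0.28}
  ]
}}

```text
t: 6.82
eef_pos: [0.5733, -0.0075, 0.2542]
ee_rot: [3.141, 0.001, -0.39]
force: [-1.1, 0.3, -1.9]
width: 0.0556
gripper_force: 49.8
```

```bash
python3 - <<'E'
from h import *
s=get_state();print(s["width"],s["eef_pos"],np.degrees(s["ee_rot"]),np.round(s["q"],2))
T=place(.005,.25);print(rel(T))
E
```

```text
0.05563304858640761 [ 0.57328048 -0.00752837  0.25417171] [ 1.79966337e+02  7.10611567e-02 -2.23458019e+01] [ 0.33  0.18 -0.17 -0.   -1.22  0.85]
[0.4157, 0.465, -0.0033, 0.4682]
```

Emit:
{"op": "arm_command", "data": {
  "commands": [
    {"tx": 0.05,"ty": 0.05,"tz": -0.05,"twist": 0.035},
    {"tx": 0.1,"ty": 0.1,"tz": -0.05,"twist": 0.07},
    {"tx": 0.15,"ty": 0.15,"tz": -0.05,"twist": 0.105},
    {"tx": 0.2,"ty": 0.2,"tz": -0.05,"twist": 0.14},
    {"tx": 0.25,"ty": 0.25,"tz": -0.05,"twist": 0.175},
    {"tx": 0.3,"ty": 0.31,"tz": -0.05,"twist": 0.21},
    {"tx": 0.33,"ty": 0.36,"tz": -0.05,"twist": 0.245},
    {"tx": 0.36,"ty": 0.4,"tz": -0.05,"twist": 0.28}
  ]
}}

```text
t: 7.48
eef_pos: [0.6191, -0.1336, 0.2663]
ee_rot: [3.14, 0.001, -1.27]
force: [-0.2, -0.1, -2.6]
width: 0.0553
gripper_force: 49.8
```

```bash
python3 - <<'E'
from h import *
s=get_state();print(s["width"],s["eef_pos"],np.degrees(s["ee_rot"]),np.round(s["q"],2))
T=place(.005,.25);print(rel(T))
E
```

```text
0.05531290400915518 [ 0.61913419 -0.1335711   0.26633267] [ 1.79907398e+02  5.22955654e-02 -7.27407859e+01] [ 0.09  0.27 -0.02 -0.   -1.28  0.21]
[0.0874, 0.0017, 0.0453, 0.1882]
```

Emit:
{"op": "arm_command", "data": {
  "commands": [
    {"tx": 0.02,"ty": 0.0,"tz": 0.0,"twist": 0.035},
    {"tx": 0.04,"ty": 0.0,"tz": 0.0,"twist": 0.07},
    {"tx": 0.06,"ty": 0.0,"tz": 0.02,"twist": 0.105},
    {"tx": 0.087,"ty": 0.0,"tz": 0.045,"twist": 0.14},
    {"tx": 0.087,"ty": 0.0,"tz": 0.045,"twist": 0.188},
    {"tx": 0.087,"ty": 0.0,"tz": 0.045,"twist": 0.188},
    {"tx": 0.087,"ty": 0.0,"tz": 0.045,"twist": 0.188},
    {"tx": 0.087,"ty": 0.0,"tz": 0.045,"twist": 0.188}
  ]
}}

```text
t: 8.15
eef_pos: [0.6259, -0.1532, 0.2556]
ee_rot: [3.141, 0.0, -1.853]
force: [0.2, -0.2, -2.4]
width: 0.0553
gripper_force: 49.8
```

```bash
python3 - <<'E'
from h import *
s=get_state();print(s["width"],s["eef_pos"],np.degrees(s["ee_rot"]),s["force"],s["moment"])
T=place(.005,.25);print(T,rel(T))
a=grab_frame("side");b=grab_frame("top")
for c in("side","top"):
  for g in regions_of("stand",c): print(c,np.round(g["rect"]),round(g["score"],2))
a=cv2.resize(a[110:250,270:390],None,fx=4,fy=4)[...,::-1].copy();b=cv2.resize(b[160:280,370:470],None,fx=3.2,fy=3.2)[...,::-1].copy()
h=np.zeros((560,800,3),np.uint8);h[:,:480]=a;h[:384,480:]=b;cv2.imwrite("pics/b1.png",h)
E
```

```text
0.055312977741965696 [ 0.62585093 -0.15321766  0.25563771] [ 1.79944180e+02  8.48143480e-04 -1.06141839e+02] [ 0.19450888 -0.16495772 -2.37547615] [ 0.21814806 -0.09659428 -0.01837981]
[np.float64(0.6252062537290086), np.float64(-0.15456707755625265), 0.255, np.float64(-106.61577605879387)] [0.0059, 0.001, 0.0026, 0.0026]
side [386. 311. 458. 381.] 0.89
side [278. 137. 326. 162.] 0.86
side [335. 419. 409. 480.] 0.82
side [294. 346. 324. 407.] 0.76
top [149. 276. 190. 318.] 0.87
top [201. 247. 247. 262.] 0.82
top [229. 305. 285. 352.] 0.77
top [406. 191. 468. 230.] 0.71
top [395. 229. 440. 268.] 0.68
```

View pics/b1.png

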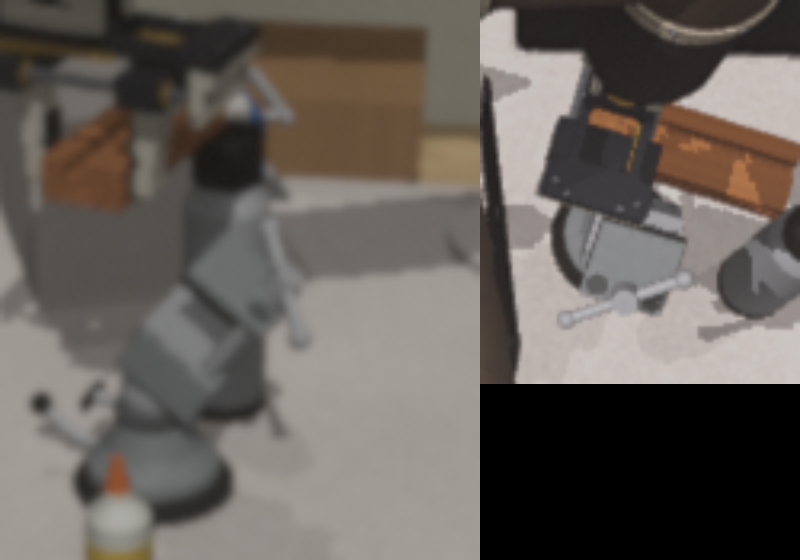

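The side crop shows the stand held level above and behind the jaws, with its near end at (85,170). The top crop shows its right end at (800,150) and (778,215). I check those corners against the prediction.

```bash
python3 - <<'E'
from h import *
s=get_state();T=s["eef_pos"];y=s["ee_rot"][2];u=np.array([np.cos(y),np.sin(y)]);w=np.array([-u[1],u[0]])
for L in(.148,):
  for z in(.2786,.2506):
    for e in(1,-1):
      P=np.array([*(T[:2]+u*L+w*.028*e),z]);q=proj("top",P)[0];print(z,e,q.round(1),((q-[370,160])*3.2+[480,0]).round())
A=place(.005,.25);
for a,un in((.005,.175),(.012,.156),(.018,.153),(.022,.151)): print(a,un,rel(place(a,un)))
E
```

```text
0.2786 1 [471.3 202.9] [804. 137.]
0.2786 -1 [465.7 224.2] [786. 205.]
0.2506 1 [467.9 206.2] [793. 148.]
0.2506 -1 [462.5 227. ] [776. 214.]
0.005 0.175 [0.0063, 0.0017, 0.3051, 0.0025]
0.012 0.156 [0.0061, 0.0297, 0.3811, 0.0025]
0.018 0.153 [0.0059, 0.0537, 0.3931, 0.0025]
0.022 0.151 [0.0058, 0.0697, 0.4011, 0.0025]
```

```bash
python3 - <<'E'
from h import *
s=get_state();T=s["eef_pos"];y=s["ee_rot"][2];u=np.array([np.cos(y),np.sin(y)]);w=np.array([-u[1],u[0]])
out=[]
for c,r in(("top",(395,180,500,250)),("side",(270,110,350,175))):
  f=grab_frame(c);h=cv2.cvtColor(f,cv2.COLOR_RGB2HSV);m=((h[...,0]<14)&(h[...,1]>95)&(h[...,2]>40))
  im=cv2.resize(f[r[1]:r[3],r[0]:r[2]],None,fx=5,fy=5,interpolation=cv2.INTER_CUBIC)[...,::-1].copy()
  for sag,col in((0,(0,255,0)),(.02,(0,0,255))):
    C=[]
    for L in(-.022,.148):
      for e in(1,-1):
        for z in(0.023,-.005): C.append([*(T[:2]+u*L+w*.028*e),T[2]+z-sag*L/.148])
    q=(proj(c,C)-[r[0],r[1]])*5
    for i in range(8):
      for j in range(i):
        if bin(i^j).count("1")==1: cv2.line(im,tuple(q[i].astype(int)),tuple(q[j].astype(int)),col,1,cv2.LINE_AA)
  out.append(im)
H=np.zeros((600,800,3),np.uint8)
a,b=out; H[:b.shape[0],:b.shape[1]]=b
a=cv2.resize(a,None,fx=.75,fy=.75);H[-a.shape[0]:,400:400+a.shape[1]]=a[:, :400]
cv2.imwrite("pics/b2.png",H)
E
```

```text
(no output)
```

View pics/b2.png

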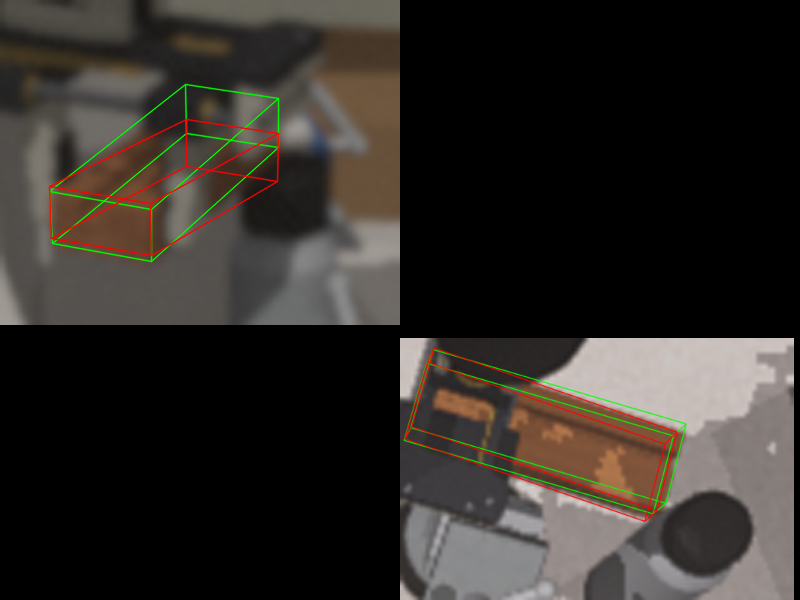

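The overlay shows the held stand close to the prediction, though the far end seems to sag by up to about 10 mm. Pressing on the lower jaw's edge will straighten it. I descend behind the upper jaw.

Emit:
{"op": "arm_command", "data": {
  "commands": [
    {"tx": 0.006,"ty": 0.0,"tz": 0.06,"twist": 0.0025},
    {"tx": 0.006,"ty": 0.0,"tz": 0.12,"twist": 0.0025},
    {"tx": 0.006,"ty": 0.0,"tz": 0.18,"twist": 0.0025},
    {"tx": 0.006,"ty": 0.01,"tz": 0.24,"twist": 0.0025},
    {"tx": 0.006,"ty": 0.015,"tz": 0.29,"twist": 0.0025},
    {"tx": 0.006,"ty": 0.02,"tz": 0.33,"twist": 0.0025},
    {"tx": 0.006,"ty": 0.03,"tz": 0.35,"twist": 0.0025},
    {"tx": 0.006,"ty": 0.03,"tz": 0.35,"twist": 0.0025}
  ]
}}

```text
t: 9.12
eef_pos: [0.6175, -0.1525, 0.1677]
ee_rot: [3.14, -0.0, -1.862]
force: [-0.2, -0.5, -2.3]
width: 0.0558
gripper_force: 49.8
```

```bash
cat > st.py <<'E'
from h import *
import sys
s=get_state();print(round(s["t"],2),s["eef_pos"].round(4) if hasattr(s["eef_pos"],"round") else s["eef_pos"],np.degrees(s["ee_rot"]).round(1),"F",np.round(s["force"],1),"M",np.round(s["moment"],2),"w",round(s["width"],4))
E=pt(p,[.04,0,0]);d=np.array(s["eef_pos"][:2])-E[:2];print("a",round(.028-d@XH,4),"y",round(d@YH,4),"under",round(s["eef_pos"][2]-.005,4))
E
python3 st.py
```

```text
9.12 [ 0.6175 -0.1525  0.1677] [ 179.9   -0.  -106.7] F [-0.2 -0.5 -2.3] M [ 0.22 -0.05  0.03] w 0.0558
a 0.013 y 0.0628 under 0.1627
```

Emit:
{"op": "arm_command", "data": {
  "commands": [
    {"tx": 0,"ty": 0,"tz": 0.005,"twist": 0},
    {"tx": 0,"ty": 0,"tz": 0.01,"twist": 0},
    {"tx": 0,"ty": 0,"tz": 0.014,"twist": 0},
    {"tx": 0,"ty": 0,"tz": 0.018,"twist": 0},
    {"tx": 0,"ty": 0,"tz": 0.022,"twist": 0},
    {"tx": 0,"ty": 0,"tz": 0.026,"twist": 0},
    {"tx": 0,"ty": 0,"tz": 0.03,"twist": 0},
    {"tx": 0,"ty": 0,"tz": 0.03,"twist": 0}
  ]
}}

```text
t: 9.78
eef_pos: [0.6183, -0.1526, 0.1611]
ee_rot: [3.141, -0.0, -1.862]
force: [0.0, -0.1, -2.4]
width: 0.0557
gripper_force: 49.8
```

Emit:
{"op": "arm_command", "data": {
  "commands": [
    {"tx": 0,"ty": 0,"tz": 0.002,"twist": 0},
    {"tx": 0,"ty": 0,"tz": 0.004,"twist": 0},
    {"tx": 0,"ty": 0,"tz": 0.006,"twist": 0},
    {"tx": 0,"ty": 0,"tz": 0.008,"twist": 0},
    {"tx": 0,"ty": 0,"tz": 0.01,"twist": 0},
    {"tx": 0,"ty": 0,"tz": 0.012,"twist": 0},
    {"tx": 0,"ty": 0,"tz": 0.012,"twist": 0},
    {"tx": 0,"ty": 0,"tz": 0.012,"twist": 0}
  ],
  "grip_force": 30
}}

```text
t: 10.45
eef_pos: [0.6185, -0.1526, 0.1583]
ee_rot: [3.142, -0.0, -1.862]
force: [-0.6, -0.4, -2.2]
width: 0.056
gripper_force: 29.9
```

```bash
python3 st.py
```

```text
10.45 [ 0.6185 -0.1526  0.1583] [ 180.    -0.  -106.7] F [-0.6 -0.4 -2.2] M [ 0.23 -0.08 -0.01] w 0.056
a 0.012 y 0.0629 under 0.1533
```

Emit:
{"op": "arm_command", "data": {
  "commands": [
    {"tx": 0,"ty": 0,"tz": 0.002,"twist": 0},
    {"tx": 0,"ty": 0,"tz": 0.004,"twist": 0},
    {"tx": 0,"ty": 0,"tz": 0.006,"twist": 0},
    {"tx": 0,"ty": 0,"tz": 0.008,"twist": 0},
    {"tx": 0,"ty": 0,"tz": 0.01,"twist": 0},
    {"tx": 0,"ty": 0,"tz": 0.012,"twist": 0},
    {"tx": 0,"ty": 0,"tz": 0.012,"twist": 0},
    {"tx": 0,"ty": 0,"tz": 0.012,"twist": 0}
  ]
}}

```text
t: 11.12
eef_pos: [0.6185, -0.1527, 0.1554]
ee_rot: [-3.141, 0.0, -1.862]
force: [0.2, 0.5, -1.9]
width: 0.0561
gripper_force: 29.9
```

```bash
python3 st.py
```

```text
11.12 [ 0.6185 -0.1527  0.1554] [-180.     0.  -106.7] F [ 0.2  0.5 -1.9] M [ 0.2  -0.07 -0.04] w 0.0561
a 0.012 y 0.0629 under 0.1504
```

Possibly touching (2.2 to 1.9 N). I continue down a little more.

Emit:
{"op": "arm_command", "data": {
  "commands": [
    {"tx": 0,"ty": 0,"tz": 0.002,"twist": 0},
    {"tx": 0,"ty": 0,"tz": 0.004,"twist": 0},
    {"tx": 0,"ty": 0,"tz": 0.006,"twist": 0},
    {"tx": 0,"ty": 0,"tz": 0.008,"twist": 0},
    {"tx": 0,"ty": 0,"tz": 0.008,"twist": 0},
    {"tx": 0,"ty": 0,"tz": 0.008,"twist": 0},
    {"tx": 0,"ty": 0,"tz": 0.008,"twist": 0},
    {"tx": 0,"ty": 0,"tz": 0.008,"twist": 0}
  ]
}}

```text
t: 11.78
eef_pos: [0.6187, -0.1526, 0.1544]
ee_rot: [-3.141, 0.0, -1.862]
force: [-2.3, 2.8, 5.7]
width: 0.0557
gripper_force: 29.9
```

```bash
python3 st.py
```

```text
11.78 [ 0.6187 -0.1526  0.1544] [-179.9    0.  -106.7] F [-2.3  2.8  5.7] M [ 0.93  1.03 -0.22] w 0.0557
a 0.0118 y 0.063 under 0.1494
```

Emit:
{"op": "arm_command", "data": {
  "commands": [
    {"tx": 0,"ty": 0,"tz": 0.002,"twist": 0},
    {"tx": 0,"ty": 0,"tz": 0.004,"twist": 0},
    {"tx": 0,"ty": 0,"tz": 0.006,"twist": 0},
    {"tx": 0,"ty": 0,"tz": 0.008,"twist": 0},
    {"tx": 0,"ty": 0,"tz": 0.008,"twist": 0},
    {"tx": 0,"ty": 0,"tz": 0.008,"twist": 0},
    {"tx": 0,"ty": 0,"tz": 0.008,"twist": 0},
    {"tx": 0,"ty": 0,"tz": 0.008,"twist": 0}
  ]
}}

```text
t: 12.45
eef_pos: [0.6189, -0.1525, 0.1535]
ee_rot: [-3.14, 0.0, -1.861]
force: [-4.1, 4.8, 12.9]
width: 0.0561
gripper_force: 29.9
```

```bash
python3 st.py
```

```text
12.45 [ 0.6189 -0.1525  0.1535] [-179.9    0.  -106.6] F [-4.1  4.8 12.9] M [ 1.43  1.75 -0.21] w 0.0561
a 0.0116 y 0.0632 under 0.1485
```

Contact is at the expected edge height, underside ≈0.150. I ease the press and slide the stand forward under the upper jaw with a softer grip.

Emit:
{"op": "arm_command", "data": {
  "commands": [
    {"tx": 0,"ty": 0,"tz": -0.004,"twist": 0},
    {"tx": 0,"ty": 0.006,"tz": -0.004,"twist": 0},
    {"tx": 0,"ty": 0.012,"tz": -0.004,"twist": 0},
    {"tx": 0,"ty": 0.018,"tz": -0.004,"twist": 0},
    {"tx": 0,"ty": 0.024,"tz": -0.004,"twist": 0},
    {"tx": 0,"ty": 0.03,"tz": -0.004,"twist": 0},
    {"tx": 0,"ty": 0.036,"tz": -0.004,"twist": 0},
    {"tx": 0,"ty": 0.036,"tz": -0.004,"twist": 0}
  ],
  "grip_force": 15
}}

```text
t: 13.12
eef_pos: [0.6109, -0.1503, 0.1535]
ee_rot: [-3.139, 0.0, -1.861]
force: [1.7, 0.7, 6.9]
width: 0.056
gripper_force: 14.9
```

```bash
python3 st.py
```

```text
13.12 [ 0.6109 -0.1503  0.1535] [-179.8    0.  -106.6] F [1.7 0.7 6.9] M [ 0.03 -0.69  0.11] w 0.056
a 0.0199 y 0.063 under 0.1485
```

Emit:
{"op": "arm_command", "data": {
  "commands": [
    {"tx": 0,"ty": 0.005,"tz": -0.002,"twist": 0},
    {"tx": 0,"ty": 0.01,"tz": -0.002,"twist": 0},
    {"tx": 0,"ty": 0.015,"tz": -0.002,"twist": 0},
    {"tx": 0,"ty": 0.02,"tz": -0.002,"twist": 0},
    {"tx": 0,"ty": 0.024,"tz": -0.002,"twist": 0},
    {"tx": 0,"ty": 0.028,"tz": -0.002,"twist": 0},
    {"tx": 0,"ty": 0.028,"tz": -0.002,"twist": 0},
    {"tx": 0,"ty": 0.028,"tz": -0.002,"twist": 0}
  ],
  "grip_force": 10
}}

```text
t: 13.78
eef_pos: [0.6031, -0.1481, 0.1529]
ee_rot: [3.142, -0.0, -1.862]
force: [2.9, -0.6, 4.2]
width: 0.0558
gripper_force: 10.0
```

```bash
python3 st.py
```

```text
13.78 [ 0.6031 -0.1481  0.1529] [ 180.    -0.  -106.7] F [ 2.9 -0.6  4.2] M [ 0.04 -0.96  0.16] w 0.0558
a 0.0281 y 0.0629 under 0.1479
```

Emit:
{"op": "arm_command", "data": {
  "commands": [
    {"tx": 0,"ty": 0.004,"tz": 0,"twist": 0},
    {"tx": 0,"ty": 0.008,"tz": 0,"twist": 0},
    {"tx": 0,"ty": 0.012,"tz": 0,"twist": 0},
    {"tx": 0,"ty": 0.016,"tz": 0,"twist": 0},
    {"tx": 0,"ty": 0.02,"tz": 0,"twist": 0},
    {"tx": 0,"ty": 0.024,"tz": 0,"twist": 0},
    {"tx": 0,"ty": 0.024,"tz": 0,"twist": 0},
    {"tx": 0,"ty": 0.024,"tz": 0,"twist": 0}
  ],
  "grip_force": 8
}}

```text
t: 14.45
eef_pos: [0.5984, -0.1463, 0.1534]
ee_rot: [-3.139, 0.0, -1.861]
force: [5.1, -0.2, 4.5]
width: 0.0559
gripper_force: 8.1
```

```bash
python3 st.py
```

```text
14.45 [ 0.5984 -0.1463  0.1534] [-179.9    0.  -106.6] F [ 5.1 -0.2  4.5] M [-0.19 -2.13  0.4 ] w 0.0559
a 0.033 y 0.0632 under 0.1484
```

Emit:
{"op": "arm_command", "data": {
  "commands": [
    {"tx": 0,"ty": 0.004,"tz": 0,"twist": 0},
    {"tx": 0,"ty": 0.008,"tz": 0,"twist": 0},
    {"tx": 0,"ty": 0.012,"tz": 0,"twist": 0},
    {"tx": 0,"ty": 0.016,"tz": 0,"twist": 0},
    {"tx": 0,"ty": 0.02,"tz": 0,"twist": 0},
    {"tx": 0,"ty": 0.024,"tz": 0,"twist": 0},
    {"tx": 0,"ty": 0.024,"tz": 0,"twist": 0},
    {"tx": 0,"ty": 0.024,"tz": 0,"twist": 0}
  ],
  "grip_force": 5
}}

```text
t: 15.12
eef_pos: [0.5936, -0.1441, 0.1535]
ee_rot: [-3.138, 0.001, -1.861]
force: [7.3, 1.2, 3.4]
width: 0.0577
gripper_force: 5.3
```

```bash
python3 st.py
```

```text
15.12 [ 0.5936 -0.1441  0.1535] [-1.798e+02  1.000e-01 -1.066e+02] F [7.3 1.2 3.4] M [ 0.55 -3.06  0.26] w 0.0577
a 0.0383 y 0.064 under 0.1485
```

The stand is starting to tilt in the grip (57.7 mm) and its centre of mass is past the edge. I let go.

Emit:
{"op": "arm_command", "data": {
  "commands": [
    {"tx": 0,"ty": 0,"tz": 0,"twist": 0},
    {"tx": 0,"ty": 0,"tz": 0,"twist": 0},
    {"tx": 0,"ty": 0,"tz": 0,"twist": 0},
    {"tx": 0,"ty": 0,"tz": 0,"twist": 0},
    {"tx": 0,"ty": 0,"tz": 0,"twist": 0},
    {"tx": 0,"ty": 0,"tz": 0,"twist": 0},
    {"tx": 0,"ty": 0,"tz": 0,"twist": 0},
    {"tx": 0,"ty": 0,"tz": 0,"twist": 0}
  ],
  "claw": 1
}}

```text
t: 15.78
eef_pos: [0.5915, -0.1446, 0.1528]
ee_rot: [3.141, -0.0, -1.862]
force: [-0.1, 0.2, 0.1]
width: 0.0872
gripper_force: 0.0
```

```bash
python3 st.py; cat >> h.py <<'E'
def segstand(c,lim):
    f=grab_frame(c);h=cv2.cvtColor(f,cv2.COLOR_RGB2HSV);m=((h[...,0]<16)&(h[...,1]>85)&(h[...,2]>35)).astype(np.uint8)
    k=np.zeros_like(m);k[lim[1]:lim[3],lim[0]:lim[2]]=1;return m*k,f
def standcorn(xc=.02,yc=0,z=0,dth=0,**k):
    """8 corners: stand origin at xc,yc on jaw, tilted dth (rad) from jaw plane about y"""
    C=[]
    for X in(-.028,.028):
      for Y in(-.085,.085):
        for Z in(0,.028):
          x=X*np.cos(dth)+Z*np.sin(dth);zz=-X*np.sin(dth)+Z*np.cos(dth);C.append(pt(p,[xc+x,yc+Y,z+zz]))
    return np.array(C)
E
python3 - <<'E'
from h import *
for c,l in(("side",(280,130,370,235)),("top",(385,190,480,280))):
  m,f=segstand(c,l);n,_,st,_=cv2.connectedComponentsWithStats(m)
  print(c,[x.tolist() for x in st[1:] if x[4]>15], "pred",np.c_[proj(c,standcorn()).min(0),proj(c,standcorn()).max(0)].round().ravel())
  print([ (np.round(g["rect"]).tolist(),round(g["score"],2)) for g in regions_of("stand",c)])
E
```

```text
15.78 [ 0.5915 -0.1446  0.1528] [ 180.    -0.  -106.7] F [-0.1  0.2  0.1] M [ 0.06 -0.1  -0.01] w 0.0872
a 0.0402 y 0.0629 under 0.1478
side [[335, 130, 35, 24, 700], [298, 176, 23, 33, 445], [296, 224, 6, 10, 45]] pred [297. 342. 164. 210.]
[([295.0, 346.0, 324.0, 408.0], 0.87), ([335.0, 419.0, 410.0, 480.0], 0.69), ([297.0, 175.0, 320.0, 209.0], 0.58)]
top [[392, 220, 17, 14, 165], [413, 221, 43, 34, 590]] pred [386. 454. 214. 255.]
[([201.0, 248.0, 248.0, 264.0], 0.77), ([148.0, 274.0, 193.0, 319.0], 0.72), ([391.0, 220.0, 453.0, 256.0], 0.68), ([226.0, 306.0, 286.0, 350.0], 0.65)]
```

Emit:
{"op": "arm_command", "data": {
  "commands": [
    {"tx": 0,"ty": 0,"tz": -0.02,"twist": 0},
    {"tx": 0,"ty": 0,"tz": -0.08,"twist": 0},
    {"tx": 0,"ty": 0,"tz": -0.18,"twist": 0},
    {"tx": 0,"ty": 0,"tz": -0.3,"twist": 0},
    {"tx": 0,"ty": 0,"tz": -0.44,"twist": 0},
    {"tx": 0,"ty": -0.1,"tz": -0.5,"twist": 0},
    {"tx": -0.1,"ty": -0.26,"tz": -0.5,"twist": 0},
    {"tx": -0.2,"ty": -0.4,"tz": -0.5,"twist": 0}
  ]
}}

```text
t: 16.65
eef_pos: [0.6967, -0.1285, 0.2819]
ee_rot: [-3.136, 0.002, -1.863]
force: [0.7, -0.2, 0.2]
width: 0.0874
gripper_force: 0.0
```

```bash
python3 st.py; cat > look.py <<'E'
from h import *
H=np.zeros((600,800,3),np.uint8)
for c,l,k,o in(("side",(285,160,360,225),5,(0,0)),("top",(380,195,470,275),4.4,(0,400))):
  m,f=segstand(c,l)
  C=standcorn();q=proj(c,C)
  print(c,"pred end face",q[[2,3,7,6]].round(1).tolist())
  n,lab,st,_=cv2.connectedComponentsWithStats(m);i=1+np.argmax(st[1:,4]);cn,_=cv2.findContours((lab==i).astype(np.uint8),0,1)
  print("seen",st[i].tolist(),np.round(cv2.boxPoints(cv2.minAreaRect(cn[0])),1).tolist(),"top comps",[x.tolist() for x in st[1:] if x[4]>20])
  im=cv2.resize(f[l[1]:l[3],l[0]:l[2]],None,fx=k,fy=k,interpolation=cv2.INTER_CUBIC)[...,::-1].copy()
  Q=(q-[l[0],l[1]])*k
  for i in range(8):
    for j in range(i):
      if bin(i^j).count("1")==1: cv2.line(im,tuple(Q[i].astype(int)),tuple(Q[j].astype(int)),(0,255,0),1,cv2.LINE_AA)
  im=im[:600-o[0],:800-o[1]];H[o[0]:o[0]+im.shape[0],o[1]:o[1]+im.shape[1]]=im
import sys;cv2.imwrite("pics/"+sys.argv[1],H)
E
python3 look.py l1.png
```

```text
16.65 [ 0.6967 -0.1285  0.2819] [-1.797e+02  1.000e-01 -1.068e+02] F [ 0.7 -0.2  0.2] M [ 0.08 -0.16 -0.03] w 0.0874
a -0.056 y 0.1085 under 0.2769
side pred end face [[313.3, 209.6], [318.9, 203.1], [302.7, 188.8], [297.3, 195.5]]
seen [299, 166, 28, 43, 512] [[296.70001220703125, 194.60000610351562], [324.5, 164.60000610351562], [340.1000061035156, 179.0], [312.3999938964844, 209.0]] top comps [[299, 166, 28, 43, 512]]
top pred end face [[386.1, 232.4], [385.6, 236.0], [392.0, 217.1], [392.4, 213.8]]
seen [387, 215, 69, 40, 1027] [[386.3999938964844, 236.1999969482422], [392.8999938964844, 213.8000030517578], [456.6000061035156, 232.5], [450.0, 254.89999389648438]] top comps [[387, 215, 69, 40, 1027]]
```

The seen outline matches the seated prediction to about 1 px in both views. Now a gentle push home from behind, at the middle, with shut fingers.

Emit:
{"op": "arm_command", "data": {
  "commands": [
    {"tx": 0.15,"ty": 0.05,"tz": 0,"twist": 0},
    {"tx": 0.3,"ty": 0.1,"tz": 0,"twist": 0},
    {"tx": 0.434,"ty": 0.1,"tz": 0,"twist": 0},
    {"tx": 0.434,"ty": 0.1,"tz": 0.12,"twist": 0},
    {"tx": 0.434,"ty": 0.1,"tz": 0.26,"twist": 0},
    {"tx": 0.434,"ty": 0.1,"tz": 0.4,"twist": 0},
    {"tx": 0.434,"ty": 0.1,"tz": 0.5,"twist": 0},
    {"tx": 0.434,"ty": 0.1,"tz": 0.5,"twist": 0}
  ],
  "claw": 0
}}

```text
t: 17.42
eef_pos: [0.6365, -0.2237, 0.1469]
ee_rot: [3.132, -0.001, -1.863]
force: [-1.1, 0.7, -2.3]
width: 0.0397
gripper_force: 0.0
```

```bash
python3 st.py
```

```text
17.42 [ 0.6365 -0.2237  0.1469] [ 179.5   -0.  -106.7] F [-1.1  0.7 -2.3] M [0.17 0.15 0.05] w 0.0397
a -0.0256 y -0.0 under 0.1419
```

Emit:
{"op": "arm_command", "data": {
  "commands": [
    {"tx": 0,"ty": 0,"tz": -0.02,"twist": 0},
    {"tx": 0,"ty": 0,"tz": -0.02,"twist": 0},
    {"tx": 0,"ty": 0,"tz": -0.02,"twist": 0},
    {"tx": 0,"ty": 0,"tz": -0.02,"twist": 0},
    {"tx": 0,"ty": 0.02,"tz": -0.02,"twist": 0},
    {"tx": 0,"ty": 0.04,"tz": -0.02,"twist": 0},
    {"tx": 0,"ty": 0.06,"tz": -0.02,"twist": 0},
    {"tx": 0,"ty": 0.08,"tz": -0.02,"twist": 0}
  ]
}}

```text
t: 18.08
eef_pos: [0.6203, -0.2184, 0.1581]
ee_rot: [-3.142, 0.0, -1.862]
force: [0.2, -0.3, -0.2]
width: 0.0005
gripper_force: 0.0
```

```bash
python3 st.py
```

```text
18.08 [ 0.6203 -0.2184  0.1581] [-180.     0.  -106.7] F [ 0.2 -0.3 -0.2] M [ 0.06 -0.06 -0.01] w 0.0005
a -0.0086 y 0.0004 under 0.1531
```

Emit:
{"op": "arm_command", "data": {
  "commands": [
    {"tx": 0,"ty": 0.004,"tz": 0,"twist": 0},
    {"tx": 0,"ty": 0.008,"tz": 0,"twist": 0},
    {"tx": 0,"ty": 0.012,"tz": 0,"twist": 0},
    {"tx": 0,"ty": 0.016,"tz": 0,"twist": 0},
    {"tx": 0,"ty": 0.016,"tz": 0,"twist": 0},
    {"tx": 0,"ty": 0.016,"tz": 0,"twist": 0},
    {"tx": 0,"ty": 0.016,"tz": 0,"twist": 0},
    {"tx": 0,"ty": 0.016,"tz": 0,"twist": 0}
  ]
}}

```text
t: 18.75
eef_pos: [0.6173, -0.2175, 0.1578]
ee_rot: [3.141, -0.0, -1.862]
force: [-0.3, 0.2, 0.4]
width: 0.0007
gripper_force: 0.0
```

```bash
python3 st.py
```

```text
18.75 [ 0.6173 -0.2175  0.1578] [ 180.    -0.  -106.7] F [-0.3  0.2  0.4] M [ 0.1  -0.03 -0.04] w 0.0007
a -0.0054 y 0.0004 under 0.1528
```

Emit:
{"op": "arm_command", "data": {
  "commands": [
    {"tx": 0,"ty": 0.004,"tz": 0,"twist": 0},
    {"tx": 0,"ty": 0.008,"tz": 0,"twist": 0},
    {"tx": 0,"ty": 0.012,"tz": 0,"twist": 0},
    {"tx": 0,"ty": 0.016,"tz": 0,"twist": 0},
    {"tx": 0,"ty": 0.02,"tz": 0,"twist": 0},
    {"tx": 0,"ty": 0.02,"tz": 0,"twist": 0},
    {"tx": 0,"ty": 0.02,"tz": 0,"twist": 0},
    {"tx": 0,"ty": 0.02,"tz": 0,"twist": 0}
  ]
}}

```text
t: 19.42
eef_pos: [0.6125, -0.216, 0.1579]
ee_rot: [-3.142, -0.0, -1.862]
force: [-0.1, -0.2, 0.4]
width: 0.0005
gripper_force: 0.0
```

```bash
python3 st.py
```

```text
19.42 [ 0.6125 -0.216   0.1579] [-180.    -0.  -106.7] F [-0.1 -0.2  0.4] M [ 0.04 -0.06 -0.03] w 0.0005
a -0.0004 y 0.0005 under 0.1529
```

Emit:
{"op": "arm_command", "data": {
  "commands": [
    {"tx": 0,"ty": 0.004,"tz": 0,"twist": 0},
    {"tx": 0,"ty": 0.008,"tz": 0,"twist": 0},
    {"tx": 0,"ty": 0.012,"tz": 0,"twist": 0},
    {"tx": 0,"ty": 0.012,"tz": 0,"twist": 0},
    {"tx": 0,"ty": 0.012,"tz": 0,"twist": 0},
    {"tx": 0,"ty": 0.012,"tz": 0,"twist": 0},
    {"tx": 0,"ty": 0.012,"tz": 0,"twist": 0},
    {"tx": 0,"ty": 0.012,"tz": 0,"twist": 0}
  ]
}}

```text
t: 20.08
eef_pos: [0.6096, -0.2152, 0.1579]
ee_rot: [-3.142, 0.0, -1.862]
force: [0.2, -0.4, -0.5]
width: 0.0006
gripper_force: 0.0
```

```bash
python3 st.py
```

```text
20.08 [ 0.6096 -0.2152  0.1579] [-180.     0.  -106.7] F [ 0.2 -0.4 -0.5] M [ 0.11 -0.05  0.  ] w 0.0006
a 0.0026 y 0.0005 under 0.1529
```

Emit:
{"op": "arm_command", "data": {
  "commands": [
    {"tx": 0,"ty": 0.004,"tz": 0,"twist": 0},
    {"tx": 0,"ty": 0.008,"tz": 0,"twist": 0},
    {"tx": 0,"ty": 0.012,"tz": 0,"twist": 0},
    {"tx": 0,"ty": 0.012,"tz": 0,"twist": 0},
    {"tx": 0,"ty": 0.012,"tz": 0,"twist": 0},
    {"tx": 0,"ty": 0.012,"tz": 0,"twist": 0},
    {"tx": 0,"ty": 0.012,"tz": 0,"twist": 0},
    {"tx": 0,"ty": 0.012,"tz": 0,"twist": 0}
  ]
}}

```text
t: 20.75
eef_pos: [0.6067, -0.2143, 0.1579]
ee_rot: [3.142, -0.0, -1.862]
force: [-0.5, 0.3, 0.2]
width: 0.0005
gripper_force: 0.0
```

```bash
python3 st.py
```

```text
20.75 [ 0.6067 -0.2143  0.1579] [ 180.    -0.  -106.7] F [-0.5  0.3  0.2] M [ 0.15 -0.05 -0.03] w 0.0005
a 0.0056 y 0.0005 under 0.1529
```

Emit:
{"op": "arm_command", "data": {
  "commands": [
    {"tx": 0,"ty": 0.004,"tz": 0,"twist": 0},
    {"tx": 0,"ty": 0.008,"tz": 0,"twist": 0},
    {"tx": 0,"ty": 0.012,"tz": 0,"twist": 0},
    {"tx": 0,"ty": 0.012,"tz": 0,"twist": 0},
    {"tx": 0,"ty": 0.012,"tz": 0,"twist": 0},
    {"tx": 0,"ty": 0.012,"tz": 0,"twist": 0},
    {"tx": 0,"ty": 0.012,"tz": 0,"twist": 0},
    {"tx": 0,"ty": 0.012,"tz": 0,"twist": 0}
  ]
}}

```text
t: 21.42
eef_pos: [0.6046, -0.2136, 0.1584]
ee_rot: [-3.14, 0.0, -1.862]
force: [3.7, -0.5, 2.3]
width: 0.0009
gripper_force: 2.6
```

```bash
python3 st.py
```

```text
21.42 [ 0.6046 -0.2136  0.1584] [-179.9    0.  -106.7] F [ 3.7 -0.5  2.3] M [-0.09 -1.79 -0.02] w 0.0009
a 0.0079 y 0.0006 under 0.1534
```

Emit:
{"op": "arm_command", "data": {
  "commands": [
    {"tx": 0,"ty": 0.003,"tz": 0,"twist": 0},
    {"tx": 0,"ty": 0.006,"tz": 0,"twist": 0},
    {"tx": 0,"ty": 0.008,"tz": 0,"twist": 0},
    {"tx": 0,"ty": 0.008,"tz": 0,"twist": 0},
    {"tx": 0,"ty": 0.008,"tz": 0,"twist": 0},
    {"tx": 0,"ty": 0.008,"tz": 0,"twist": 0},
    {"tx": 0,"ty": 0.008,"tz": 0,"twist": 0},
    {"tx": 0,"ty": 0.008,"tz": 0,"twist": 0}
  ]
}}

```text
t: 22.08
eef_pos: [0.6042, -0.2133, 0.1591]
ee_rot: [-3.137, 0.0, -1.861]
force: [7.9, -3.0, 2.6]
width: 0.0001
gripper_force: 4.1
```

```bash
python3 st.py
```

```text
22.08 [ 0.6042 -0.2133  0.1591] [-179.7    0.  -106.6] F [ 7.9 -3.   2.6] M [-0.76 -3.08  0.03] w 0.0001
a 0.0083 y 0.0007 under 0.1541
```

The push is stiff at 8 N, so the stand is home on the rods. I retreat and plan the bar sweep.

Emit:
{"op": "arm_command", "data": {
  "commands": [
    {"tx": 0,"ty": -0.08,"tz": 0,"twist": 0},
    {"tx": 0,"ty": -0.16,"tz": 0,"twist": 0},
    {"tx": 0,"ty": -0.2,"tz": -0.12,"twist": -0.03},
    {"tx": 0,"ty": -0.2,"tz": -0.28,"twist": -0.06},
    {"tx": 0,"ty": -0.2,"tz": -0.44,"twist": -0.1},
    {"tx": 0,"ty": -0.2,"tz": -0.5,"twist": -0.14},
    {"tx": 0,"ty": -0.12,"tz": -0.5,"twist": -0.18},
    {"tx": 0,"ty": 0,"tz": -0.5,"twist": -0.22}
  ]
}}

```text
t: 22.75
eef_pos: [0.6017, -0.2129, 0.282]
ee_rot: [3.14, 0.001, -1.168]
force: [-1.0, 0.9, -0.3]
width: 0.0005
gripper_force: 0.0
```

```bash
python3 st.py; cat >> h.py <<'E'
HX,HY=.0116,.017
def post(q,gap=0,rho=.036,dl=.008):
    u=np.array([np.sin(q),np.cos(q)]);tt=np.array([np.cos(q),-np.sin(q)])
    c=rho*u-tt*(.005+HX*abs(tt[0])+HY*abs(tt[1])+gap)
    P=pt(p,[-.014+c[0],c[1],.078-.001273*q]);return [*(P-[0,0,dl]),YAW+90]
E
python3 - <<'E'
from h import *
m,f=segstand("side",(285,160,360,225));m2,f2=segstand("top",(380,195,470,275))
for mm in(m,m2):
  n,lab,st,_=cv2.connectedComponentsWithStats(mm);print([x.tolist() for x in st[1:] if x[4]>20])
T=post(5.57,.012);print(T,rel(T)); A=list(T);A[2]=.27;print(rel(A))
for n in("bar_end","bar_hub"):
  for c in("top","side"): print(n,c,[(np.round(x["uv"],1).tolist(),round(x["score"],2)) for x in spot_point(n,c)[:2]])
print(proj("top",hubc(p,5.57)),proj("side",hubc(p,5.57)),proj("top",ball(p,5.57)),proj("top",ball(p,5.57,-1)))
E
```

```text
22.75 [ 0.6017 -0.2129  0.282 ] [ 1.799e+02  1.000e-01 -6.690e+01] F [-1.   0.9 -0.3] M [0.17 0.04 0.02] w 0.0005
a 0.0108 y 0.0004 under 0.277
[[299, 166, 28, 43, 512]]
[[407, 219, 48, 36, 535]]
[np.float64(0.464283589655366), np.float64(-0.16906871586253047), np.float64(0.1395416027397742), np.float64(-16.61577605879387)] [-0.3663, 0.4237, 0.5733, -0.2798]
[-0.3663, 0.4237, 0.0515, -0.2798]
bar_end top [([417.0, 239.9], 0.7), ([432.4, 247.1], 0.67)]
bar_end side [([334.5, 165.7], 0.74)]
bar_hub top [([415.6, 258.3], 0.48), ([417.1, 241.9], 0.4)]
bar_hub side [([341.6, 179.4], 0.45)]
[[415.35748446 253.4305336 ]] [[341.47905855 180.89706906]] [[397.4171889  260.01891933]] [[433.75145498 246.67554049]]
```

Emit:
{"op": "arm_command", "data": {
  "commands": [
    {"tx": -0.06,"ty": 0.07,"tz": 0,"twist": -0.035},
    {"tx": -0.12,"ty": 0.14,"tz": 0,"twist": -0.07},
    {"tx": -0.18,"ty": 0.21,"tz": 0,"twist": -0.105},
    {"tx": -0.24,"ty": 0.28,"tz": 0,"twist": -0.14},
    {"tx": -0.3,"ty": 0.35,"tz": 0,"twist": -0.175},
    {"tx": -0.366,"ty": 0.424,"tz": 0.02,"twist": -0.21},
    {"tx": -0.366,"ty": 0.424,"tz": 0.05,"twist": -0.245},
    {"tx": -0.366,"ty": 0.424,"tz": 0.05,"twist": -0.28}
  ]
}}

```text
t: 23.72
eef_pos: [0.4675, -0.1691, 0.2694]
ee_rot: [-3.141, 0.002, -0.289]
force: [-0.5, -0.9, 0.0]
width: 0.0006
gripper_force: 0.0
```

```bash
python3 st.py;python3 - <<'E'
from h import *
print(rel(post(5.57,.012)),rel(post(5.57,.004)))
E
```

```text
23.72 [ 0.4675 -0.1691  0.2694] [-1.80e+02  1.00e-01 -1.66e+01] F [-0.5 -0.9  0. ] M [ 0.02 -0.05  0.02] w 0.0006
a 0.152 y 0.004 under 0.2644
[-0.0123, 0.0035, 0.5194, 0.0003] [0.0075, -0.0175, 0.5055, 0.0003]
```

Descending in front of the hub, behind the bar's near arm.

Emit:
{"op": "arm_command", "data": {
  "commands": [
    {"tx": -0.016,"ty": 0.004,"tz": 0.08,"twist": 0},
    {"tx": -0.016,"ty": 0.004,"tz": 0.18,"twist": 0},
    {"tx": -0.016,"ty": 0.004,"tz": 0.28,"twist": 0},
    {"tx": -0.016,"ty": 0.004,"tz": 0.38,"twist": 0},
    {"tx": -0.014,"ty": 0.004,"tz": 0.46,"twist": 0},
    {"tx": -0.012,"ty": 0.004,"tz": 0.52,"twist": 0},
    {"tx": -0.012,"ty": 0.004,"tz": 0.52,"twist": 0},
    {"tx": -0.012,"ty": 0.004,"tz": 0.52,"twist": 0}
  ]
}}

```text
t: 24.38
eef_pos: [0.4654, -0.1698, 0.1397]
ee_rot: [3.14, 0.003, -0.294]
force: [-0.2, -0.5, 0.2]
width: 0.0005
gripper_force: 0.0
```

```bash
python3 st.py; cat > rows.py <<'E'
from h import *
import sys
q0,q1=map(float,sys.argv[1:3]);g=float(sys.argv[3]) if len(sys.argv)>3 else 0
s=get_state();F=np.array(s["force"])
for q in np.linspace(q0,q1,9)[1:]:
    r=rel(post(q,g));print('{"tx": %.3f, "ty": %.3f, "tz": %.3f, "twist": 0},'%tuple(r[:3]),end=" ")
print(r[3])
E
python3 rows.py 5.4 6.6
```

```text
24.38 [ 0.4654 -0.1698  0.1397] [179.9   0.2 -16.9] F [-0.2 -0.5  0.2] M [-0.02 -0.04  0.04] w 0.0005
a 0.1538 y 0.0027 under 0.1347
{"tx": 0.024, "ty": -0.029, "tz": -0.020, "twist": 0}, {"tx": 0.033, "ty": -0.057, "tz": -0.025, "twist": 0}, {"tx": 0.047, "ty": -0.082, "tz": -0.035, "twist": 0}, {"tx": 0.066, "ty": -0.104, "tz": -0.047, "twist": 0}, {"tx": 0.088, "ty": -0.122, "tz": -0.061, "twist": 0}, {"tx": 0.112, "ty": -0.135, "tz": -0.077, "twist": 0}, {"tx": 0.123, "ty": -0.144, "tz": -0.084, "twist": 0}, {"tx": 0.136, "ty": -0.153, "tz": -0.092, "twist": 0}, -0.0014
```

Emit:
{"op": "arm_command", "data": {
  "commands": [
    {"tx": 0.024,"ty": -0.029,"tz": -0.02,"twist": 0},
    {"tx": 0.033,"ty": -0.057,"tz": -0.025,"twist": 0},
    {"tx": 0.047,"ty": -0.082,"tz": -0.035,"twist": 0},
    {"tx": 0.066,"ty": -0.104,"tz": -0.047,"twist": 0},
    {"tx": 0.088,"ty": -0.122,"tz": -0.061,"twist": 0},
    {"tx": 0.112,"ty": -0.135,"tz": -0.077,"twist": 0},
    {"tx": 0.123,"ty": -0.144,"tz": -0.084,"twist": 0},
    {"tx": 0.136,"ty": -0.153,"tz": -0.092,"twist": 0}
  ]
}}

```text
t: 25.05
eef_pos: [0.5059, -0.1429, 0.1634]
ee_rot: [3.14, 0.007, -0.295]
force: [-12.7, -1.1, -1.5]
width: 0.0002
gripper_force: 5.1
```

```bash
python3 st.py; python3 - <<'E'
from h import *
s=get_state();print((np.array(s["eef_pos"])-post(6.6)[:3]).round(4))
E
python3 rows.py 6.6 8.0; python3 -c "
from h import *
print([(x['uv'],x['score']) for x in (grab_frame('top') is None) or spot_point('bar_end','top')]);print(proj('top',ball(p,6.6)),proj('top',ball(p,6.6,-1)))"
```

```text
25.05 [ 0.5059 -0.1429  0.1634] [179.9   0.4 -16.9] F [-12.7  -1.1  -1.5] M [-0.65  4.4  -0.18] w 0.0002
a 0.1227 y 0.0401 under 0.1584
[-0.0032  0.0002  0.0006]
{"tx": 0.031, "ty": -0.011, "tz": -0.010, "twist": 0}, {"tx": 0.053, "ty": -0.014, "tz": -0.024, "twist": 0}, {"tx": 0.076, "ty": -0.012, "tz": -0.039, "twist": 0}, {"tx": 0.100, "ty": -0.003, "tz": -0.055, "twist": 0}, {"tx": 0.124, "ty": 0.013, "tz": -0.070, "twist": 0}, {"tx": 0.145, "ty": 0.036, "tz": -0.084, "twist": 0}, {"tx": 0.162, "ty": 0.066, "tz": -0.094, "twist": 0}, {"tx": 0.174, "ty": 0.087, "tz": -0.102, "twist": 0}, -0.0017
[([331.1, 182.6], 0.62), ([429.0, 262.6], 0.47)]
[[399.65905398 242.4972465 ]] [[430.97533102 263.92741279]]
```

Emit:
{"op": "arm_command", "data": {
  "commands": [
    {"tx": 0.031,"ty": -0.011,"tz": -0.01,"twist": 0},
    {"tx": 0.053,"ty": -0.014,"tz": -0.024,"twist": 0},
    {"tx": 0.076,"ty": -0.012,"tz": -0.039,"twist": 0},
    {"tx": 0.1,"ty": -0.003,"tz": -0.055,"twist": 0},
    {"tx": 0.124,"ty": 0.013,"tz": -0.07,"twist": 0},
    {"tx": 0.145,"ty": 0.036,"tz": -0.084,"twist": 0},
    {"tx": 0.162,"ty": 0.066,"tz": -0.094,"twist": 0},
    {"tx": 0.174,"ty": 0.087,"tz": -0.102,"twist": 0}
  ]
}}

```text
t: 25.82
eef_pos: [0.5439, -0.1752, 0.1891]
ee_rot: [-3.14, 0.002, -0.294]
force: [-0.5, 4.5, -1.2]
width: 0.0003
gripper_force: 2.1
```

```bash
cat >> st.py <<'E'
if len(sys.argv)>1:
    q=float(sys.argv[1]);print("err",(np.array(s["eef_pos"])-post(q)[:3]).round(4))
E
python3 st.py 8.0;python3 rows.py 8.0 9.4
```

```text
25.82 [ 0.5439 -0.1752  0.1891] [-1.799e+02  1.000e-01 -1.680e+01] F [-0.5  4.5 -1.2] M [ 1.78  0.25 -0.01] w 0.0003
a 0.0771 y 0.02 under 0.1841
err [0.0026 0.0013 0.0002]
{"tx": 0.002, "ty": 0.031, "tz": -0.005, "twist": 0}, {"tx": 0.008, "ty": 0.059, "tz": -0.009, "twist": 0}, {"tx": 0.010, "ty": 0.090, "tz": -0.009, "twist": 0}, {"tx": 0.006, "ty": 0.122, "tz": -0.004, "twist": 0}, {"tx": -0.005, "ty": 0.153, "tz": 0.004, "twist": 0}, {"tx": -0.022, "ty": 0.182, "tz": 0.017, "twist": 0}, {"tx": -0.045, "ty": 0.206, "tz": 0.035, "twist": 0}, {"tx": -0.073, "ty": 0.223, "tz": 0.055, "twist": 0}, -0.0013
```

Emit:
{"op": "arm_command", "data": {
  "commands": [
    {"tx": 0.002,"ty": 0.031,"tz": -0.005,"twist": 0},
    {"tx": 0.008,"ty": 0.059,"tz": -0.009,"twist": 0},
    {"tx": 0.01,"ty": 0.09,"tz": -0.009,"twist": 0},
    {"tx": 0.006,"ty": 0.122,"tz": -0.004,"twist": 0},
    {"tx": -0.005,"ty": 0.153,"tz": 0.004,"twist": 0},
    {"tx": -0.022,"ty": 0.182,"tz": 0.017,"twist": 0},
    {"tx": -0.045,"ty": 0.206,"tz": 0.035,"twist": 0},
    {"tx": -0.073,"ty": 0.223,"tz": 0.055,"twist": 0}
  ]
}}

```text
t: 26.48
eef_pos: [0.5145, -0.2235, 0.1773]
ee_rot: [-3.139, -0.007, -0.293]
force: [4.9, 2.3, 2.1]
width: 0.0003
gripper_force: 2.1
```

```bash
python3 st.py 9.4;python3 rows.py 9.4 10.9
```

```text
26.48 [ 0.5145 -0.2235  0.1773] [-179.9   -0.4  -16.8] F [4.9 2.3 2.1] M [ 0.82 -1.75 -0.01] w 0.0003
a 0.0914 y -0.0347 under 0.1723
err [ 0.0041 -0.0003  0.002 ]
{"tx": -0.031, "ty": 0.016, "tz": 0.020, "twist": 0}, {"tx": -0.047, "ty": 0.026, "tz": 0.032, "twist": 0}, {"tx": -0.067, "ty": 0.034, "tz": 0.047, "twist": 0}, {"tx": -0.089, "ty": 0.035, "tz": 0.064, "twist": 0}, {"tx": -0.114, "ty": 0.030, "tz": 0.082, "twist": 0}, {"tx": -0.139, "ty": 0.017, "tz": 0.101, "twist": 0}, {"tx": -0.162, "ty": -0.004, "tz": 0.118, "twist": 0}, {"tx": -0.181, "ty": -0.033, "tz": 0.132, "twist": 0}, -0.0009
```

Emit:
{"op": "arm_command", "data": {
  "commands": [
    {"tx": -0.031,"ty": 0.016,"tz": 0.02,"twist": 0},
    {"tx": -0.047,"ty": 0.026,"tz": 0.032,"twist": 0},
    {"tx": -0.067,"ty": 0.034,"tz": 0.047,"twist": 0},
    {"tx": -0.089,"ty": 0.035,"tz": 0.064,"twist": 0},
    {"tx": -0.114,"ty": 0.03,"tz": 0.082,"twist": 0},
    {"tx": -0.139,"ty": 0.017,"tz": 0.101,"twist": 0},
    {"tx": -0.162,"ty": -0.004,"tz": 0.118,"twist": 0},
    {"tx": -0.181,"ty": -0.033,"tz": 0.132,"twist": 0}
  ]
}}

```text
t: 27.15
eef_pos: [0.4749, -0.2038, 0.1457]
ee_rot: [-3.141, -0.01, -0.293]
force: [7.1, -4.7, 7.7]
width: 0.0008
gripper_force: 4.6
```

```bash
python3 st.py 10.9;python3 rows.py 10.9 12.3;python3 -c "
from h import *
for c in('top','side'):
  grab_frame(c);print(c,[(np.round(x['uv'],1).tolist(),round(x['score'],2)) for n in('bar_end','bar_hub') for x in spot_point(n,c)[:3]])
  for q in(10.7,10.9): print(proj(c,[hubc(p,q),ball(p,q),ball(p,q,-1)]).round(1).tolist())"
```

```text
27.15 [ 0.4749 -0.2038  0.1457] [-180.    -0.6  -16.8] F [ 7.1 -4.7  7.7] M [-1.44 -2.89 -0.15] w 0.0008
a 0.1349 y -0.0272 under 0.1407
err [ 0.0013 -0.0013  0.0015]
{"tx": -0.019, "ty": -0.029, "tz": 0.016, "twist": 0}, {"tx": -0.030, "ty": -0.051, "tz": 0.024, "twist": 0}, {"tx": -0.037, "ty": -0.077, "tz": 0.030, "twist": 0}, {"tx": -0.039, "ty": -0.106, "tz": 0.033, "twist": 0}, {"tx": -0.036, "ty": -0.138, "tz": 0.032, "twist": 0}, {"tx": -0.027, "ty": -0.170, "tz": 0.026, "twist": 0}, {"tx": -0.011, "ty": -0.200, "tz": 0.017, "twist": 0}, {"tx": 0.011, "ty": -0.226, "tz": 0.002, "twist": 0}, -0.0009
top []
[[415.4, 252.5], [414.7, 270.0], [416.0, 234.5]]
[[415.4, 252.4], [410.9, 269.4], [419.9, 234.9]]
side [([322.2, 169.3], 0.48), ([339.2, 177.2], 0.74)]
[[340.1, 182.5], [355.2, 192.0], [324.7, 172.7]]
[[340.1, 182.5], [354.5, 194.0], [325.5, 170.9]]
```

```bash
sed -i 's/r=rel(post(q,g))/r=rel(post(q,g,dl=float(sys.argv[4]) if len(sys.argv)>4 else .008))/' rows.py; python3 rows.py 10.9 12.3 0 .014
```

```text
{"tx": -0.012, "ty": -0.030, "tz": 0.036, "twist": 0}, {"tx": -0.022, "ty": -0.052, "tz": 0.044, "twist": 0}, {"tx": -0.029, "ty": -0.078, "tz": 0.050, "twist": 0}, {"tx": -0.032, "ty": -0.108, "tz": 0.053, "twist": 0}, {"tx": -0.029, "ty": -0.139, "tz": 0.051, "twist": 0}, {"tx": -0.019, "ty": -0.171, "tz": 0.046, "twist": 0}, {"tx": -0.003, "ty": -0.201, "tz": 0.036, "twist": 0}, {"tx": 0.018, "ty": -0.227, "tz": 0.022, "twist": 0}, -0.0008
```

Emit:
{"op": "arm_command", "data": {
  "commands": [
    {"tx": -0.012,"ty": -0.028,"tz": 0.026,"twist": 0},
    {"tx": -0.022,"ty": -0.052,"tz": 0.04,"twist": 0},
    {"tx": -0.029,"ty": -0.078,"tz": 0.05,"twist": 0},
    {"tx": -0.032,"ty": -0.108,"tz": 0.053,"twist": 0},
    {"tx": -0.029,"ty": -0.139,"tz": 0.051,"twist": 0},
    {"tx": -0.019,"ty": -0.171,"tz": 0.042,"twist": 0},
    {"tx": -0.003,"ty": -0.201,"tz": 0.028,"twist": 0},
    {"tx": 0.018,"ty": -0.227,"tz": 0.01,"twist": 0}
  ]
}}

```text
t: 28.12
eef_pos: [0.4893, -0.1512, 0.1399]
ee_rot: [3.139, 0.003, -0.294]
force: [-4.4, -9.0, 1.7]
width: 0.0007
gripper_force: 4.5
```

```bash
python3 st.py 12.3;python3 rows.py 12.3 13.7
```

```text
28.12 [ 0.4893 -0.1512  0.1399] [179.8   0.2 -16.8] F [-4.4 -9.   1.7] M [-3.14  1.73 -0.04] w 0.0007
a 0.1362 y 0.0274 under 0.1349
err [-0.0045 -0.0007 -0.0053]
{"tx": 0.043, "ty": -0.028, "tz": -0.039, "twist": 0}, {"tx": 0.065, "ty": -0.040, "tz": -0.053, "twist": 0}, {"tx": 0.079, "ty": -0.051, "tz": -0.062, "twist": 0}, {"tx": 0.097, "ty": -0.060, "tz": -0.073, "twist": 0}, {"tx": 0.117, "ty": -0.065, "tz": -0.087, "twist": 0}, {"tx": 0.140, "ty": -0.064, "tz": -0.102, "twist": 0}, {"tx": 0.165, "ty": -0.058, "tz": -0.117, "twist": 0}, {"tx": 0.189, "ty": -0.044, "tz": -0.133, "twist": 0}, -0.0013
```

Emit:
{"op": "arm_command", "data": {
  "commands": [
    {"tx": 0.04,"ty": -0.026,"tz": -0.036,"twist": 0},
    {"tx": 0.065,"ty": -0.04,"tz": -0.053,"twist": 0},
    {"tx": 0.079,"ty": -0.051,"tz": -0.062,"twist": 0},
    {"tx": 0.097,"ty": -0.06,"tz": -0.073,"twist": 0},
    {"tx": 0.117,"ty": -0.065,"tz": -0.087,"twist": 0},
    {"tx": 0.14,"ty": -0.064,"tz": -0.102,"twist": 0},
    {"tx": 0.165,"ty": -0.058,"tz": -0.117,"twist": 0},
    {"tx": 0.189,"ty": -0.044,"tz": -0.133,"twist": 0}
  ]
}}

```text
t: 28.78
eef_pos: [0.5359, -0.152, 0.1711]
ee_rot: [-3.141, 0.008, -0.295]
force: [-5.3, 4.9, -1.7]
width: 0.0004
gripper_force: 3.1
```

```bash
python3 st.py 13.7;python3 rows.py 13.7 14.7
```

```text
28.78 [ 0.5359 -0.152   0.1711] [-180.     0.4  -16.9] F [-5.3  4.9 -1.7] M [ 1.6   2.02 -0.09] w 0.0004
a 0.0913 y 0.0399 under 0.1661
err [-0.0017  0.0023 -0.002 ]
{"tx": 0.025, "ty": 0.021, "tz": -0.018, "twist": 0}, {"tx": 0.040, "ty": 0.039, "tz": -0.028, "twist": 0}, {"tx": 0.052, "ty": 0.060, "tz": -0.035, "twist": 0}, {"tx": 0.062, "ty": 0.078, "tz": -0.042, "twist": 0}, {"tx": 0.070, "ty": 0.092, "tz": -0.047, "twist": 0}, {"tx": 0.077, "ty": 0.110, "tz": -0.051, "twist": 0}, {"tx": 0.083, "ty": 0.129, "tz": -0.054, "twist": 0}, {"tx": 0.086, "ty": 0.150, "tz": -0.055, "twist": 0}, -0.0015
```

Emit:
{"op": "arm_command", "data": {
  "commands": [
    {"tx": 0.025,"ty": 0.021,"tz": -0.018,"twist": 0},
    {"tx": 0.04,"ty": 0.039,"tz": -0.028,"twist": 0},
    {"tx": 0.052,"ty": 0.06,"tz": -0.035,"twist": 0},
    {"tx": 0.062,"ty": 0.078,"tz": -0.042,"twist": 0},
    {"tx": 0.07,"ty": 0.092,"tz": -0.047,"twist": 0},
    {"tx": 0.077,"ty": 0.11,"tz": -0.051,"twist": 0},
    {"tx": 0.083,"ty": 0.129,"tz": -0.054,"twist": 0},
    {"tx": 0.086,"ty": 0.15,"tz": -0.055,"twist": 0}
  ]
}}

```text
t: 29.45
eef_pos: [0.5495, -0.1936, 0.1862]
ee_rot: [-3.139, 0.0, -0.294]
force: [2.9, 5.1, -2.2]
width: -0.0
gripper_force: 2.8
```

```bash
python3 st.py 14.7;python3 rows.py 14.7 15.35; python3 -c "
from h import *
for c in('top','side'):
  grab_frame(c);print(c,[(n,np.round(x['uv'],1).tolist(),round(x['score'],2)) for n in('bar_end','bar_hub') for x in spot_point(n,c)[:3]])
  for q in(14.4,14.7): print(proj(c,[hubc(p,q),ball(p,q),ball(p,q,-1)]).round(1).tolist())"
```

```text
29.45 [ 0.5495 -0.1936  0.1862] [-179.8    0.   -16.8] F [ 2.9  5.1 -2.2] M [ 2.47 -0.81 -0.09] w -0.0
a 0.0664 y 0.0039 under 0.1812
err [0.004  0.0004 0.0013]
{"tx": -0.014, "ty": 0.020, "tz": 0.006, "twist": 0}, {"tx": -0.015, "ty": 0.035, "tz": 0.007, "twist": 0}, {"tx": -0.017, "ty": 0.050, "tz": 0.009, "twist": 0}, {"tx": -0.021, "ty": 0.065, "tz": 0.012, "twist": 0}, {"tx": -0.026, "ty": 0.080, "tz": 0.016, "twist": 0}, {"tx": -0.032, "ty": 0.094, "tz": 0.021, "twist": 0}, {"tx": -0.040, "ty": 0.107, "tz": 0.027, "twist": 0}, {"tx": -0.049, "ty": 0.120, "tz": 0.033, "twist": 0}, -0.0012
top [('bar_end', [400.4, 264.7], 0.65), ('bar_end', [412.3, 251.8], 0.28), ('bar_hub', [414.7, 252.1], 0.46), ('bar_hub', [316.6, 212.7], 0.4)]
[[415.4, 251.8], [426.4, 236.9], [404.7, 266.3]]
[[415.4, 251.8], [430.7, 240.5], [400.5, 262.7]]
side [('bar_hub', [339.5, 180.2], 0.74)]
[[339.1, 183.6], [327.5, 169.8], [350.9, 197.5]]
[[339.1, 183.7], [331.0, 169.4], [347.3, 198.3]]
```

Emit:
{"op": "arm_command", "data": {
  "commands": [
    {"tx": -0.01,"ty": 0.02,"tz": 0.006,"twist": 0},
    {"tx": -0.015,"ty": 0.035,"tz": 0.007,"twist": 0},
    {"tx": -0.017,"ty": 0.05,"tz": 0.009,"twist": 0},
    {"tx": -0.021,"ty": 0.065,"tz": 0.012,"twist": 0},
    {"tx": -0.026,"ty": 0.08,"tz": 0.016,"twist": 0},
    {"tx": -0.032,"ty": 0.094,"tz": 0.021,"twist": 0},
    {"tx": -0.04,"ty": 0.107,"tz": 0.027,"twist": 0},
    {"tx": -0.049,"ty": 0.12,"tz": 0.033,"twist": 0}
  ]
}}

```text
t: 30.42
eef_pos: [0.5289, -0.218, 0.1776]
ee_rot: [-3.138, 0.0, -0.294]
force: [4.0, 12.4, -1.7]
width: 0.0004
gripper_force: 5.2
```

```bash
python3 st.py 15.35; python3 -c "
from h import *
for c in('top','side'):
  grab_frame(c);print(c,[(n,np.round(x['uv'],1).tolist(),round(x['score'],2)) for n in('bar_end','bar_hub') for x in spot_point(n,c)[:3]])
  for q in(15.0,15.3): print(proj(c,[hubc(p,q),ball(p,q),ball(p,q,-1)]).round(1).tolist())"
```

```text
30.42 [ 0.5289 -0.218   0.1776] [-179.8    0.   -16.8] F [ 4.  12.4 -1.7] M [ 4.32 -1.51 -0.09] w 0.0004
a 0.0792 y -0.0254 under 0.1726
err [-0.0003  0.0008 -0.0002]
top [('bar_end', [394.8, 250.1], 0.47), ('bar_hub', [413.0, 252.2], 0.69)]
[[415.4, 251.7], [433.6, 245.1], [397.5, 258.2]]
[[415.4, 251.6], [434.9, 250.2], [396.2, 253.0]]
side [('bar_end', [337.5, 192.9], 0.49), ('bar_hub', [336.7, 180.0], 0.62)]
[[339.0, 183.8], [335.1, 170.3], [343.0, 197.8]]
[[338.9, 183.8], [339.5, 172.3], [338.3, 196.0]]
```

The force is 13 N, mostly sideways, so I check whether the flask has shifted and use the last picture.

```bash
python3 - <<'E'
from h import *
H=np.zeros((600,800,3),np.uint8)
for c,l,k,o in(("side",(290,120,370,240),5,0),("top",(375,200,485,285),3.6,400)):
  f=grab_frame(c)
  print(c,"flask",[(np.round(x['uv'],1).tolist(),round(x['score'],2)) for x in spot_point("flask",c)[:2]],[np.round(x["rect"],1).tolist() for x in boxes_of("flask",c)[:1]])
  im=cv2.resize(f[l[1]:l[3],l[0]:l[2]],None,fx=k,fy=k,interpolation=cv2.INTER_CUBIC)[...,::-1].copy()
  for q,col in((15.35,(0,255,0)),):
    Q=((proj(c,[ball(p,q),ball(p,q,-1)])-[l[0],l[1]])*k).astype(int);cv2.line(im,tuple(Q[0]),tuple(Q[1]),col,1,cv2.LINE_AA)
  im=im[:600,:400];H[:im.shape[0],o:o+im.shape[1]]=im
cv2.imwrite("pics/z.png",H)
# flask shift: template match old vs new top
a=cv2.imread("pics/side0.png");b=grab_frame("side")[...,::-1]
t_=a[138:165,312:342];r=cv2.matchTemplate(b[120:190,295:360].astype(np.uint8),t_,cv2.TM_CCOEFF_NORMED);_,v,_,loc=cv2.minMaxLoc(r);print("side flask cap match",v,loc[0]+295-312,loc[1]+120-138)
E
```

```text
side flask [([326.3, 206.9], 0.7)] [[316.7, 163.3, 338.7, 214.2]]
top flask [([457.8, 246.8], 0.68)] [[450.7, 228.1, 487.6, 261.7]]
side flask cap match 0.7061209082603455 -11 -1
```

View pics/z.png

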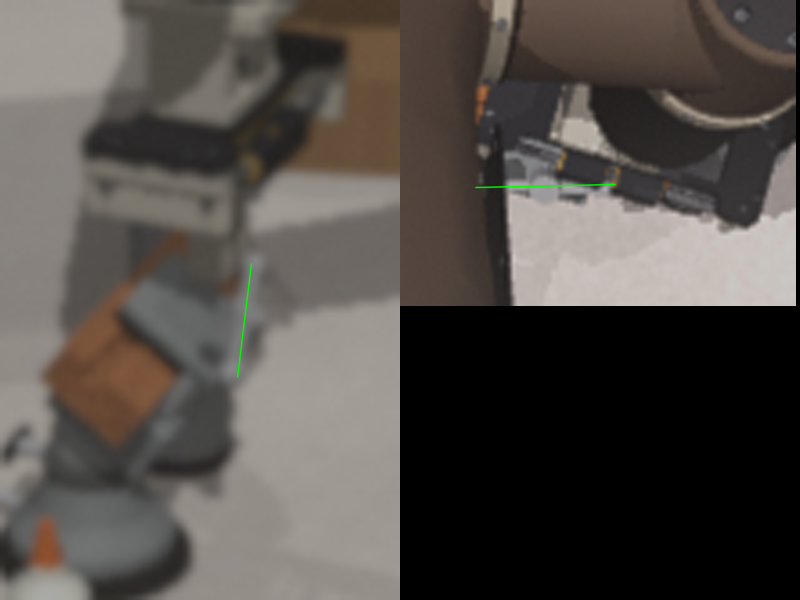

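The picture shows the stand held between the jaws on its full face and the bar end near the predicted 15.35 rad line. The flask is behind the gripper, and its detected positions have not changed. At about 110 N estimated clamp force I back off and rise.

Emit:
{"op": "arm_command", "data": {
  "commands": [
    {"tx": 0.01,"ty": -0.02,"tz": -0.008,"twist": 0},
    {"tx": 0.02,"ty": -0.05,"tz": -0.016,"twist": 0},
    {"tx": 0.02,"ty": -0.06,"tz": -0.08,"twist": 0},
    {"tx": 0.02,"ty": -0.06,"tz": -0.2,"twist": 0},
    {"tx": 0.02,"ty": -0.06,"tz": -0.34,"twist": 0},
    {"tx": 0.0,"ty": -0.2,"tz": -0.5,"twist": 0},
    {"tx": 0.0,"ty": -0.36,"tz": -0.6,"twist": 0},
    {"tx": 0.0,"ty": -0.5,"tz": -0.6,"twist": 0}
  ]
}}

```text
t: 31.73
eef_pos: [0.5632, -0.1089, 0.3317]
ee_rot: [-3.141, -0.005, -0.296]
force: [1.6, -0.1, 1.4]
width: 0.0003
gripper_force: 0.0
```

Emit:
{"op": "arm_command", "data": {
  "commands": [
    {"tx": 0.0,"ty": -0.16,"tz": 0,"twist": 0},
    {"tx": 0.0,"ty": -0.32,"tz": 0,"twist": 0},
    {"tx": 0.0,"ty": -0.48,"tz": 0,"twist": 0},
    {"tx": 0.0,"ty": -0.64,"tz": 0,"twist": 0},
    {"tx": 0.0,"ty": -0.8,"tz": 0,"twist": 0},
    {"tx": 0.0,"ty": -0.9,"tz": 0,"twist": 0},
    {"tx": 0.0,"ty": -0.9,"tz": 0,"twist": 0},
    {"tx": 0.0,"ty": -0.9,"tz": 0,"twist": 0}
  ]
}}

```text
t: 32.4
eef_pos: [0.6273, 0.1084, 0.3258]
ee_rot: [3.14, 0.002, -0.291]
force: [0.9, -1.2, 0.1]
width: 0.0005
gripper_force: 0.0
```

```bash
python3 st.py; python3 - <<'E'
from h import *
import cv2
for c in("top","side"):
  f=grab_frame(c);old=cv2.imread("pics/%s0.png"%c)[...,::-1]
  print(c,{n:[np.round(x['uv'],1).tolist() for x in spot_point(n,c)[:1]] for n in("flask","glue","notebook","carton","mug","stapler","phone","bar_end","bar_hub")})
  for q in(15.0,15.35,15.7): print(q,proj(c,[hubc(p,q),ball(p,q),ball(p,q,-1)]).round(1).tolist())
  # bright bar pixels: line fit near hub
  if c=="top":
    d=np.abs(f.astype(int)-old).sum(2)
    for n,(x0,y0,x1,y1) in {"flask":(455,215,490,262),"glue":(350,215,375,243),"notebook":(322,250,366,306),"carton":(295,268,316,294),"stapler":(298,190,333,238),"mug":(236,172,278,206),"phone":(303,160,360,196)}.items(): 
      T_=old[y0:y1,x0:x1];S=f[y0-6:y1+6,x0-6:x1+6];_,v,_,l=cv2.minMaxLoc(cv2.matchTemplate(np.ascontiguousarray(S),np.ascontiguousarray(T_),cv2.TM_CCOEFF_NORMED));print(n,round(v,3),l[0]-6,l[1]-6)
  m,_=segstand(c,(285,160,360,225) if c=="side" else (380,195,470,275));n,lab,st,_=cv2.connectedComponentsWithStats(m);i=1+np.argmax(st[1:,4]);cn,_=cv2.findContours((lab==i).astype(np.uint8),0,1)
  print("stand",st[i].tolist(),np.round(cv2.boxPoints(cv2.minAreaRect(cn[0])),1).tolist(),"pred end",proj(c,standcorn())[[2,3,7,6]].round(1).tolist(),"far",proj(c,standcorn())[[0,1,5,4]].round(1).tolist())
E
```

```text
32.4 [0.6273 0.1084 0.3258] [ 1.799e+02  1.000e-01 -1.670e+01] F [ 0.9 -1.2  0.1] M [-0.05  0.03  0.07] w 0.0005
a 0.0782 y 0.3156 under 0.3208
top {'flask': [[457.1, 248.1]], 'glue': [[364.3, 233.5]], 'notebook': [[345.0, 276.9]], 'carton': [[306.8, 282.4]], 'mug': [[328.2, 180.8]], 'stapler': [[316.2, 212.9]], 'phone': [[332.1, 180.5]], 'bar_end': [[393.4, 249.5]], 'bar_hub': [[414.4, 250.8]]}
15.0 [[415.4, 251.7], [433.6, 245.1], [397.5, 258.2]]
15.35 [[415.4, 251.6], [434.9, 251.1], [396.1, 252.2]]
15.7 [[415.4, 251.6], [433.8, 257.2], [397.0, 246.0]]
flask 0.881 0 0
glue 0.998 0 0
notebook 0.999 0 0
carton 0.999 0 0
stapler 0.638 0 0
mug 0.723 0 0
phone 0.675 0 0
stand [387, 216, 69, 38, 993] [[386.3999938964844, 236.60000610351562], [392.6000061035156, 214.5], [456.1000061035156, 232.1999969482422], [449.8999938964844, 254.3000030517578]] pred end [[386.1, 232.4], [385.6, 236.0], [392.0, 217.1], [392.4, 213.8]] far [[446.3, 251.0], [446.9, 254.9], [454.5, 236.2], [453.7, 232.6]]
side {'flask': [[327.4, 205.8]], 'glue': [[328.8, 189.0]], 'notebook': [[349.2, 271.9]], 'carton': [[356.0, 301.8]], 'mug': [[223.7, 333.8]], 'stapler': [[314.1, 189.9]], 'phone': [[229.8, 277.9]], 'bar_end': [[337.4, 184.8]], 'bar_hub': [[338.7, 182.4]]}
15.0 [[339.0, 183.8], [335.1, 170.3], [343.0, 197.8]]
15.35 [[338.9, 183.9], [340.2, 172.8], [337.5, 195.6]]
15.7 [[338.8, 184.0], [345.1, 176.5], [332.1, 191.8]]
stand [299, 178, 26, 31, 416] [[297.0, 195.0], [314.5, 177.5], [329.0, 192.0], [311.5, 209.5]] pred end [[313.3, 209.6], [318.9, 203.1], [302.7, 188.8], [297.3, 195.5]] far [[336.6, 183.4], [342.0, 177.2], [327.4, 164.2], [322.2, 170.6]]
```

Everything else shows zero shift. I check the turn count by working out the screw torque from the logged forces: 0.23 N m if free, about 0.37 if clamped.

```bash
python3 - <<'E'
from h import *
D=[(6.6,(.5059,-.1429,.1634),(-12.7,-1.1,-1.5),-.18),(8,(.5439,-.1752,.1891),(-.5,4.5,-1.2),-.01),(9.4,(.5145,-.2235,.1773),(4.9,2.3,2.1),-.01),(10.9,(.4749,-.2038,.1457),(7.1,-4.7,7.7),-.15),(12.3,(.4893,-.1512,.1399),(-4.4,-9,1.7),-.04),(13.7,(.5359,-.152,.1711),(-5.3,4.9,-1.7),-.09),(14.7,(.5495,-.1936,.1862),(2.9,5.1,-2.2),-.09),(15.35,(.5289,-.218,.1776),(4,12.4,-1.7),-.09)]
ax=head(p)[0][:,2]
for q,P,F,mz in D:
  r=np.array(P)+[0,0,.008]-hubc(p,q);print(q,(ax@(np.cross(r,F)+[0,0,mz])).round(3))
E
```

```text
6.6 0.329
8 0.205
9.4 0.229
10.9 0.256
12.3 0.331
13.7 0.237
14.7 0.201
15.35 0.332
```

The torque test isn't decisive because the noise is too large. I re-engage on the near arm's ball, where the lever is clean, and read the torque while nudging the bar slightly.

```bash
cat >> h.py <<'E'
def post2(q,gap=0,rho=.052,dl=.011):
    a=q-np.pi;P=np.array(post(a,gap,rho,dl)[:3])-.001273*np.pi*head(p)[0][:,2];return [*P,YAW+90]
E
python3 - <<'E'
from h import *
T=post2(15.3,.02);A=list(T);A[2]=.3;print(T,rel(A),rel(T,A))
E
```

```text
[np.float64(0.4726995792622744), np.float64(-0.14254178357716543), np.float64(0.12175622872709771), np.float64(-16.61577605879387)] [-0.3043, 1.1338, 0.1072, -0.0011] [0.0, -0.0, 0.713, -0.0]
```

Emit:
{"op": "arm_command", "data": {
  "commands": [
    {"tx": -0.06,"ty": 0.14,"tz": 0,"twist": 0},
    {"tx": -0.12,"ty": 0.28,"tz": 0,"twist": 0},
    {"tx": -0.18,"ty": 0.42,"tz": 0,"twist": 0},
    {"tx": -0.24,"ty": 0.56,"tz": 0,"twist": 0},
    {"tx": -0.3,"ty": 0.7,"tz": 0.02,"twist": 0},
    {"tx": -0.304,"ty": 0.84,"tz": 0.05,"twist": 0},
    {"tx": -0.304,"ty": 0.98,"tz": 0.08,"twist": 0},
    {"tx": -0.304,"ty": 0.98,"tz": 0.107,"twist": 0}
  ]
}}

```text
t: 34.17
eef_pos: [0.4818, -0.1095, 0.3005]
ee_rot: [3.142, -0.001, -0.296]
force: [-0.0, -0.2, -0.6]
width: 0.0006
gripper_force: 0.0
```

```bash
python3 - <<'E'
from h import *
T=post2(15.3,.02);print(rel(T))
E
```

```text
[0.0037, 0.137, 0.7152, -0.002]
```

Emit:
{"op": "arm_command", "data": {
  "commands": [
    {"tx": 0.004,"ty": 0.1,"tz": 0,"twist": 0},
    {"tx": 0.004,"ty": 0.137,"tz": 0.1,"twist": 0},
    {"tx": 0.004,"ty": 0.137,"tz": 0.25,"twist": 0},
    {"tx": 0.004,"ty": 0.137,"tz": 0.4,"twist": 0},
    {"tx": 0.004,"ty": 0.137,"tz": 0.54,"twist": 0},
    {"tx": 0.004,"ty": 0.137,"tz": 0.65,"twist": 0},
    {"tx": 0.004,"ty": 0.137,"tz": 0.715,"twist": 0},
    {"tx": 0.004,"ty": 0.137,"tz": 0.715,"twist": 0}
  ]
}}

```text
t: 34.83
eef_pos: [0.4725, -0.1387, 0.1178]
ee_rot: [3.14, 0.006, -0.294]
force: [-0.9, -0.1, 0.6]
width: 0.0005
gripper_force: 0.0
```

```bash
python3 st.py; cat > tq.py <<'E'
from h import *
import sys
ax=head(p)[0][:,2];V=[]
for i in range(4):
    s=get_state();q=float(sys.argv[1]);F=np.array(s["force"]);r=np.array(s["eef_pos"])+[0,0,.011]-hubc(p,q);V.append([*F,s["moment"][2],ax@(np.cross(r,F)+[0,0,s["moment"][2]])])
    if i<3: grab_frame("top")
V=np.array(V);print("F,Mz,torque mean",V.mean(0).round(2),"sd",V.std(0).round(3),"t",s["t"],s["eef_pos"].round(4))
for a in sys.argv[2:]: print(a,rel(post2(float(a))))
E
python3 tq.py 15.3 15.2 15.35 15.5 15.65
```

```text
34.83 [ 0.4725 -0.1387  0.1178] [179.9   0.4 -16.9] F [-0.9 -0.1  0.6] M [0.03 0.14 0.  ] w 0.0005
a 0.1559 y 0.0345 under 0.1128
F,Mz,torque mean [-0.15 -0.24  0.09  0.01  0.02] sd [0.518 0.215 0.615 0.007 0.021] t 34.9833 [ 0.4759 -0.1388  0.1224]
15.2 [0.0369, 0.0052, -0.0294, -0.001]
15.35 [0.0604, -0.0229, -0.045, -0.001]
15.5 [0.0886, -0.0459, -0.0639, -0.001]
15.65 [0.1205, -0.0624, -0.0853, -0.001]
```

Emit:
{"op": "arm_command", "data": {
  "commands": [
    {"tx": 0.02,"ty": 0.0,"tz": -0.015,"twist": 0},
    {"tx": 0.035,"ty": -0.005,"tz": -0.028,"twist": 0},
    {"tx": 0.045,"ty": -0.01,"tz": -0.035,"twist": 0},
    {"tx": 0.055,"ty": -0.015,"tz": -0.041,"twist": 0},
    {"tx": 0.06,"ty": -0.02,"tz": -0.045,"twist": 0},
    {"tx": 0.068,"ty": -0.025,"tz": -0.05,"twist": 0},
    {"tx": 0.075,"ty": -0.03,"tz": -0.055,"twist": 0},
    {"tx": 0.08,"ty": -0.035,"tz": -0.058,"twist": 0}
  ]
}}

```text
t: 35.65
eef_pos: [0.4951, -0.1364, 0.1353]
ee_rot: [3.14, 0.003, -0.294]
force: [-4.4, -1.8, -0.3]
width: 0.0006
gripper_force: 2.1
```

```bash
python3 tq.py 15.4 15.5 15.65
```

```text
F,Mz,torque mean [-4.76 -0.55  0.85 -0.    0.2 ] sd [0.662 0.757 0.969 0.007 0.037] t 35.8 [ 0.4955 -0.1363  0.1354]
15.5 [0.0164, -0.0135, -0.012, -0.0012]
15.65 [0.0482, -0.0301, -0.0335, -0.0012]
```

Emit:
{"op": "arm_command", "data": {
  "commands": [
    {"tx": 0.003,"ty": -0.002,"tz": -0.002,"twist": 0},
    {"tx": 0.006,"ty": -0.004,"tz": -0.004,"twist": 0},
    {"tx": 0.009,"ty": -0.006,"tz": -0.006,"twist": 0},
    {"tx": 0.012,"ty": -0.008,"tz": -0.008,"twist": 0},
    {"tx": 0.015,"ty": -0.01,"tz": -0.01,"twist": 0},
    {"tx": 0.018,"ty": -0.012,"tz": -0.012,"twist": 0},
    {"tx": 0.02,"ty": -0.013,"tz": -0.014,"twist": 0},
    {"tx": 0.022,"ty": -0.014,"tz": -0.015,"twist": 0}
  ]
}}

```text
t: 36.47
eef_pos: [0.5024, -0.1344, 0.1394]
ee_rot: [3.141, 0.001, -0.294]
force: [-5.1, 0.0, -0.2]
width: 0.0006
gripper_force: 2.1
```

```bash
python3 tq.py 15.5 15.65 15.8
```

```text
F,Mz,torque mean [-5.29  0.52  0.52  0.02  0.23] sd [0.346 0.384 0.755 0.032 0.039] t 36.6167 [ 0.5027 -0.1344  0.1395]
15.65 [0.023, -0.0146, -0.017, -0.0012]
15.8 [0.0473, -0.0248, -0.0331, -0.0012]
```

Emit:
{"op": "arm_command", "data": {
  "commands": [
    {"tx": 0.004,"ty": -0.002,"tz": -0.003,"twist": 0},
    {"tx": 0.008,"ty": -0.004,"tz": -0.006,"twist": 0},
    {"tx": 0.012,"ty": -0.007,"tz": -0.009,"twist": 0},
    {"tx": 0.016,"ty": -0.01,"tz": -0.012,"twist": 0},
    {"tx": 0.02,"ty": -0.013,"tz": -0.015,"twist": 0},
    {"tx": 0.025,"ty": -0.015,"tz": -0.018,"twist": 0},
    {"tx": 0.03,"ty": -0.018,"tz": -0.021,"twist": 0},
    {"tx": 0.035,"ty": -0.02,"tz": -0.025,"twist": 0}
  ]
}}

```text
t: 37.28
eef_pos: [0.5124, -0.1325, 0.1457]
ee_rot: [3.141, 0.001, -0.294]
force: [-5.3, -2.0, -1.3]
width: 0.0007
gripper_force: 2.2
```

```bash
python3 tq.py 15.7 15.8; python3 - <<'E'
from h import *
for c in("top","side"):
  grab_frame(c);print(c,[(n,np.round(x['uv'],1).tolist(),round(x['score'],2)) for n in('bar_end','bar_hub') for x in spot_point(n,c)[:2]])
  for q in(15.5,15.7): print(proj(c,[hubc(p,q),ball(p,q),ball(p,q,-1)]).round(1).tolist())
E
```

```text
F,Mz,torque mean [-5.25 -1.89 -0.52 -0.03  0.24] sd [0.344 0.337 0.645 0.006 0.017] t 37.4333 [ 0.5128 -0.1325  0.1459]
15.8 [0.0111, -0.0059, -0.0076, -0.0012]
top [('bar_hub', [412.3, 250.6], 0.49)]
[[415.4, 251.6], [434.8, 253.7], [396.2, 249.5]]
[[415.4, 251.6], [433.8, 257.2], [397.0, 246.0]]
side []
[[338.8, 183.9], [342.4, 174.3], [335.1, 194.1]]
[[338.8, 184.0], [345.1, 176.5], [332.1, 191.8]]
```

The torque stays at 0.23–0.24 N m over a 0.35 rad turn, so the bar is still free and the true value is half a turn lower (q≈12.6). I continue for about 2.6 rad more while watching the torque.

```bash
cat > rows2.py <<'E'
from h import *
import sys
a,b,rho,dl=map(float,sys.argv[1:5])
for q in np.linspace(a,b,9)[1:]: print('{"tx": %.3f, "ty": %.3f, "tz": %.3f, "twist": 0},'%tuple(rel(post2(q,0,rho,dl))[:3]),end=" ")
E
python3 rows2.py 15.75 16.75 .044 .008
```

```text
{"tx": 0.016, "ty": 0.021, "tz": -0.023, "twist": 0}, {"tx": 0.031, "ty": 0.015, "tz": -0.032, "twist": 0}, {"tx": 0.046, "ty": 0.010, "tz": -0.042, "twist": 0}, {"tx": 0.064, "ty": 0.008, "tz": -0.053, "twist": 0}, {"tx": 0.082, "ty": 0.008, "tz": -0.066, "twist": 0}, {"tx": 0.101, "ty": 0.012, "tz": -0.078, "twist": 0}, {"tx": 0.120, "ty": 0.019, "tz": -0.091, "twist": 0}, {"tx": 0.140, "ty": 0.030, "tz": -0.103, "twist": 0},
```

Emit:
{"op": "arm_command", "data": {
  "commands": [
    {"tx": 0.016,"ty": 0.01,"tz": -0.018,"twist": 0},
    {"tx": 0.031,"ty": 0.012,"tz": -0.03,"twist": 0},
    {"tx": 0.046,"ty": 0.01,"tz": -0.042,"twist": 0},
    {"tx": 0.064,"ty": 0.008,"tz": -0.053,"twist": 0},
    {"tx": 0.082,"ty": 0.008,"tz": -0.066,"twist": 0},
    {"tx": 0.101,"ty": 0.012,"tz": -0.078,"twist": 0},
    {"tx": 0.12,"ty": 0.019,"tz": -0.091,"twist": 0},
    {"tx": 0.14,"ty": 0.03,"tz": -0.103,"twist": 0}
  ]
}}

```text
t: 38.4
eef_pos: [0.5406, -0.1494, 0.1699]
ee_rot: [3.14, 0.008, -0.295]
force: [-16.0, -0.3, -5.3]
width: 0.0004
gripper_force: 7.4
```

```bash
python3 tq.py 16.75; python3 rows2.py 16.75 17.5 .044 .008
```

```text
F,Mz,torque mean [-13.07  -1.31  -2.47  -0.25   0.17] sd [1.738 0.919 1.713 0.042 0.088] t 38.55 [ 0.5407 -0.15    0.1699]
{"tx": 0.026, "ty": 0.007, "tz": -0.017, "twist": 0}, {"tx": 0.039, "ty": 0.020, "tz": -0.025, "twist": 0}, {"tx": 0.051, "ty": 0.035, "tz": -0.033, "twist": 0}, {"tx": 0.062, "ty": 0.052, "tz": -0.040, "twist": 0}, {"tx": 0.071, "ty": 0.071, "tz": -0.045, "twist": 0}, {"tx": 0.079, "ty": 0.089, "tz": -0.050, "twist": 0}, {"tx": 0.085, "ty": 0.102, "tz": -0.054, "twist": 0}, {"tx": 0.091, "ty": 0.117, "tz": -0.057, "twist": 0},
```

```bash
python3 rows2.py 16.6 17.5 .033 .008
```

```text
{"tx": -0.024, "ty": 0.016, "tz": 0.018, "twist": 0}, {"tx": -0.009, "ty": 0.024, "tz": 0.008, "twist": 0}, {"tx": 0.005, "ty": 0.035, "tz": -0.001, "twist": 0}, {"tx": 0.019, "ty": 0.049, "tz": -0.010, "twist": 0}, {"tx": 0.030, "ty": 0.065, "tz": -0.017, "twist": 0}, {"tx": 0.040, "ty": 0.084, "tz": -0.023, "twist": 0}, {"tx": 0.048, "ty": 0.095, "tz": -0.028, "twist": 0}, {"tx": 0.056, "ty": 0.107, "tz": -0.033, "twist": 0},
```

Emit:
{"op": "arm_command", "data": {
  "commands": [
    {"tx": -0.024,"ty": 0.0,"tz": 0.018,"twist": 0},
    {"tx": -0.012,"ty": 0.02,"tz": 0.01,"twist": 0},
    {"tx": 0.003,"ty": 0.035,"tz": 0.0,"twist": 0},
    {"tx": 0.017,"ty": 0.049,"tz": -0.009,"twist": 0},
    {"tx": 0.03,"ty": 0.065,"tz": -0.017,"twist": 0},
    {"tx": 0.04,"ty": 0.084,"tz": -0.023,"twist": 0},
    {"tx": 0.048,"ty": 0.095,"tz": -0.028,"twist": 0},
    {"tx": 0.056,"ty": 0.107,"tz": -0.033,"twist": 0}
  ]
}}

```text
t: 39.22
eef_pos: [0.5507, -0.1788, 0.1799]
ee_rot: [-3.14, -0.001, -0.293]
force: [-0.7, 4.5, -0.2]
width: 0.0004
gripper_force: 2.3
```

```bash
python3 tq.py 17.5; python3 rows2.py 17.5 18.0 .036 .008;python3 - <<'E'
from h import *
for c in("top","side"):
  grab_frame(c);print(c,[(n,np.round(x['uv'],1).tolist(),round(x['score'],2)) for n in('bar_end','bar_hub') for x in spot_point(n,c)[:2]])
  for q in(17.3,17.5,17.7): print(proj(c,[hubc(p,q),ball(p,q),ball(p,q,-1)]).round(1).tolist())
E
```

```text
F,Mz,torque mean [-0.23  2.73 -0.45  0.02  0.15] sd [0.359 1.044 0.271 0.011 0.042] t 39.3667 [ 0.5513 -0.1792  0.1804]
{"tx": -0.006, "ty": 0.019, "tz": 0.000, "twist": 0}, {"tx": -0.002, "ty": 0.028, "tz": -0.001, "twist": 0}, {"tx": 0.000, "ty": 0.037, "tz": -0.003, "twist": 0}, {"tx": 0.002, "ty": 0.048, "tz": -0.004, "twist": 0}, {"tx": 0.004, "ty": 0.058, "tz": -0.004, "twist": 0}, {"tx": 0.004, "ty": 0.069, "tz": -0.004, "twist": 0}, {"tx": 0.004, "ty": 0.080, "tz": -0.004, "twist": 0}, {"tx": 0.004, "ty": 0.091, "tz": -0.003, "twist": 0}, top [('bar_end', [422.2, 238.4], 0.52), ('bar_hub', [425.1, 233.6], 0.58), ('bar_hub', [413.7, 253.9], 0.43)]
[[415.4, 251.3], [408.8, 267.6], [422.1, 234.4]]
[[415.4, 251.2], [405.4, 266.1], [425.6, 235.9]]
[[415.4, 251.2], [402.4, 263.9], [428.8, 238.1]]
side [('bar_end', [323.8, 167.7], 0.59), ('bar_hub', [337.6, 184.2], 0.59), ('bar_hub', [327.8, 210.0], 0.39)]
[[338.4, 184.4], [352.0, 196.9], [324.7, 172.0]]
[[338.3, 184.5], [350.4, 198.2], [326.3, 170.9]]
[[338.3, 184.6], [348.3, 199.0], [328.5, 170.4]]
```

Emit:
{"op": "arm_command", "data": {
  "commands": [
    {"tx": -0.004,"ty": 0.012,"tz": 0,"twist": 0},
    {"tx": -0.002,"ty": 0.024,"tz": -0.001,"twist": 0},
    {"tx": 0.0,"ty": 0.037,"tz": -0.003,"twist": 0},
    {"tx": 0.002,"ty": 0.048,"tz": -0.004,"twist": 0},
    {"tx": 0.004,"ty": 0.058,"tz": -0.004,"twist": 0},
    {"tx": 0.004,"ty": 0.069,"tz": -0.004,"twist": 0},
    {"tx": 0.004,"ty": 0.08,"tz": -0.004,"twist": 0},
    {"tx": 0.004,"ty": 0.091,"tz": -0.003,"twist": 0}
  ]
}}

```text
t: 40.33
eef_pos: [0.5451, -0.1999, 0.1806]
ee_rot: [-3.139, -0.002, -0.293]
force: [3.5, 8.8, -0.3]
width: 0.0006
gripper_force: 3.9
```

```bash
python3 tq.py 18.0; python3 rows2.py 18.0 18.4 .036 .008
```

```text
F,Mz,torque mean [ 3.62  7.03 -0.38 -0.06  0.3 ] sd [0.194 1.017 0.242 0.032 0.025] t 40.4833 [ 0.5451 -0.2003  0.1808]
{"tx": 0.002, "ty": 0.013, "tz": -0.001, "twist": 0}, {"tx": 0.000, "ty": 0.022, "tz": 0.001, "twist": 0}, {"tx": -0.002, "ty": 0.031, "tz": 0.003, "twist": 0}, {"tx": -0.005, "ty": 0.040, "tz": 0.005, "twist": 0}, {"tx": -0.008, "ty": 0.049, "tz": 0.007, "twist": 0}, {"tx": -0.012, "ty": 0.058, "tz": 0.010, "twist": 0}, {"tx": -0.016, "ty": 0.067, "tz": 0.014, "twist": 0}, {"tx": -0.021, "ty": 0.075, "tz": 0.017, "twist": 0},
```

The torque has risen to 0.30, against 0.31 expected just after touch. One more short push.

Emit:
{"op": "arm_command", "data": {
  "commands": [
    {"tx": 0.0,"ty": 0.012,"tz": 0,"twist": 0},
    {"tx": 0.0,"ty": 0.022,"tz": 0.001,"twist": 0},
    {"tx": -0.002,"ty": 0.031,"tz": 0.003,"twist": 0},
    {"tx": -0.005,"ty": 0.04,"tz": 0.005,"twist": 0},
    {"tx": -0.008,"ty": 0.049,"tz": 0.007,"twist": 0},
    {"tx": -0.012,"ty": 0.058,"tz": 0.01,"twist": 0},
    {"tx": -0.016,"ty": 0.067,"tz": 0.014,"twist": 0},
    {"tx": -0.021,"ty": 0.075,"tz": 0.017,"twist": 0}
  ]
}}

```text
t: 41.15
eef_pos: [0.5349, -0.2155, 0.1762]
ee_rot: [-3.138, -0.002, -0.294]
force: [5.0, 15.0, -1.2]
width: 0.0006
gripper_force: 7.1
```

```bash
python3 tq.py 18.4; python3 - <<'E'
from h import *
for c in("top","side"):
  grab_frame(c);print(c,[(n,np.round(x['uv'],1).tolist(),round(x['score'],2)) for n in('bar_end','bar_hub') for x in spot_point(n,c)[:2]])
  for q in(18.1,18.4,18.7): print(q,proj(c,[hubc(p,q),ball(p,q),ball(p,q,-1)]).round(1).tolist())
E
```

```text
F,Mz,torque mean [ 4.16 12.91 -1.02 -0.12  0.41] sd [0.522 1.329 0.414 0.033 0.032] t 41.3 [ 0.5347 -0.2156  0.1762]
top [('bar_end', [434.2, 249.7], 0.53), ('bar_hub', [414.2, 252.0], 0.44), ('bar_hub', [415.3, 242.8], 0.34)]
18.1 [[415.4, 251.1], [397.9, 258.3], [433.3, 243.8]]
18.4 [[415.4, 251.1], [396.3, 253.2], [434.8, 248.9]]
18.7 [[415.4, 251.0], [396.4, 247.9], [434.5, 254.2]]
side [('bar_end', [335.4, 171.5], 0.62), ('bar_hub', [337.5, 181.3], 0.57)]
18.1 [[338.2, 184.7], [342.8, 198.9], [333.7, 171.1]]
18.4 [[338.1, 184.8], [338.1, 197.2], [338.1, 172.9]]
18.7 [[338.0, 184.9], [333.3, 194.4], [342.4, 175.8]]
```

The torque reads ≈0.41 and the bar ≈15.2 rad, which puts the clamp force at about 100–150 N, inside the snug range. I back off, rise and move clear.

Emit:
{"op": "arm_command", "data": {
  "commands": [
    {"tx": 0.01,"ty": -0.02,"tz": -0.008,"twist": 0},
    {"tx": 0.02,"ty": -0.05,"tz": -0.016,"twist": 0},
    {"tx": 0.02,"ty": -0.06,"tz": -0.08,"twist": 0},
    {"tx": 0.02,"ty": -0.06,"tz": -0.2,"twist": 0},
    {"tx": 0.02,"ty": -0.06,"tz": -0.34,"twist": 0},
    {"tx": 0.0,"ty": -0.2,"tz": -0.5,"twist": 0},
    {"tx": 0.0,"ty": -0.36,"tz": -0.6,"twist": 0},
    {"tx": 0.0,"ty": -0.5,"tz": -0.6,"twist": 0}
  ]
}}

```text
t: 42.27
eef_pos: [0.5686, -0.1062, 0.3302]
ee_rot: [-3.141, -0.007, -0.296]
force: [1.6, -0.3, 0.4]
width: 0.0006
gripper_force: 0.0
```

Emit:
{"op": "arm_command", "data": {
  "commands": [
    {"tx": 0.0,"ty": -0.16,"tz": 0,"twist": 0},
    {"tx": 0.0,"ty": -0.32,"tz": 0,"twist": 0},
    {"tx": 0.0,"ty": -0.48,"tz": 0,"twist": 0},
    {"tx": 0.0,"ty": -0.64,"tz": 0,"twist": 0},
    {"tx": 0.0,"ty": -0.8,"tz": 0,"twist": 0},
    {"tx": 0.0,"ty": -0.9,"tz": 0,"twist": 0},
    {"tx": 0.0,"ty": -0.9,"tz": 0,"twist": 0},
    {"tx": 0.0,"ty": -0.9,"tz": 0,"twist": 0}
  ]
}}

```text
t: 42.93
eef_pos: [0.6328, 0.1112, 0.3242]
ee_rot: [3.14, 0.001, -0.292]
force: [-0.1, -0.2, 0.1]
width: 0.0002
gripper_force: 0.0
```

```bash
python3 st.py; python3 - <<'E'
from h import *
for c in("top","side"):
  f=grab_frame(c);old=cv2.imread("pics/%s0.png"%c)[...,::-1]
  print(c,[(n,np.round(x['uv'],1).tolist(),round(x['score'],2)) for n in('bar_end','bar_hub') for x in spot_point(n,c)[:2]])
  print({n:[np.round(x['uv'],1).tolist() for x in spot_point(n,c)[:1]] for n in("flask","mug","phone","stapler")})
  if c=="top":
    for n,(x0,y0,x1,y1) in {"flask":(462,215,490,262),"glue":(350,215,375,243),"notebook":(322,250,366,306),"carton":(295,268,316,294)}.items():
      _,v,_,l=cv2.minMaxLoc(cv2.matchTemplate(np.ascontiguousarray(f[y0-6:y1+6,x0-6:x1+6]),np.ascontiguousarray(old[y0:y1,x0:x1]),cv2.TM_CCOEFF_NORMED));print(n,round(v,3),l[0]-6,l[1]-6)
  m,_=segstand(c,(285,160,360,225) if c=="side" else (380,195,470,275));n,lab,st,_=cv2.connectedComponentsWithStats(m);i=1+np.argmax(st[1:,4]);cn,_=cv2.findContours((lab==i).astype(np.uint8),0,1)
  print("stand",st[i].tolist(),np.round(cv2.boxPoints(cv2.minAreaRect(cn[0])),1).tolist())
E
```

```text
42.93 [0.6328 0.1112 0.3242] [179.9   0.  -16.7] F [-0.1 -0.2  0.1] M [-0.1   0.04 -0.01] w 0.0002
a 0.0737 y 0.3198 under 0.3192
top [('bar_end', [434.3, 251.1], 0.46), ('bar_hub', [413.6, 251.8], 0.62), ('bar_hub', [417.8, 238.4], 0.27)]
{'flask': [[455.9, 248.4]], 'mug': [[262.4, 196.5]], 'phone': [[328.4, 181.8]], 'stapler': [[316.5, 213.3]]}
flask 0.893 0 0
glue 0.998 0 0
notebook 0.999 0 0
carton 0.999 0 0
stand [387, 216, 69, 38, 964] [[386.3999938964844, 236.6999969482422], [392.5, 214.60000610351562], [456.1000061035156, 232.0], [450.0, 254.10000610351562]]
side [('bar_end', [334.5, 169.1], 0.59), ('bar_end', [347.0, 270.9], 0.15), ('bar_hub', [335.8, 182.0], 0.61)]
{'flask': [[330.7, 206.0]], 'mug': [[349.3, 273.9]], 'phone': [[230.3, 275.4]], 'stapler': [[271.6, 287.9]]}
stand [299, 166, 36, 43, 480] [[297.0, 195.39999389648438], [325.6000061035156, 164.6999969482422], [340.79998779296875, 178.8000030517578], [312.20001220703125, 209.5]]
```

The stand is in place and clamped, and nothing else has moved. I hand in the job.

```bash
python3 -c "
from station import job_done
print(job_done())"
```

```text
the job is handed in; nothing more can be done
None
```

The stand lies groove up across the lower jaw, pushed home against the guide rods and clamped at an estimated 100–150 N (from bar angle and torque, not measured directly); the other items show no detectable movement, and I handed the job in at about 43 s.

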